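# Push the stuck cork cores out of the sleeve stand

### The arm

A 6-joint arm with a two-finger parallel gripper is mounted at the origin on the work surface. World frame = base frame: x ahead of the robot, y to its left, z up, the work surface at z = 0. Lengths are in m, angles in degrees, forces in N, time in s.
With the tool pointing down it reaches from about 0.4 to 0.825 m from the base axis. Payload 7 kg.
Tool frame: the origin (TCP) lies on the mounting face of the last link; the fingertips stand 178 mm ahead of it and the grasp point (between the pads) lies 159 mm ahead of it; z points along the fingers, y is the direction in which the jaws open and shut (so a half turn about z gives the same grasp; the last joint's range is limited). The gripper opens to 88 mm and grips with 3 to 60 N. Pads are 19 mm wide; open, the fingers measure 130 mm over their backs; the gripper's body (78 mm by 193 mm) begins 47 mm behind the grasp point.
Start: joints at [-47.55, 20.546, 0.682, 0, -70.136, -16.507], TCP at [0.295, -0.607, 0.405] pointing down, gripper open.
Joint ranges: [-176.03, 176.03], [-82.01, 121.73], [-58.28, 71.71], [-173.87, 95.51], [-174.79, -0.11], [-173.66, 173.66]. Speed limits (degrees/s): [136.94, 136.94, 172.46, 180, 180, 180].

### API

Orientations are given as [roll, pitch, yaw] about the fixed x, y, z axes, in that order (R = Rz(yaw) Ry(pitch) Rx(roll)).
In Python, from plant import r gives the robot as it stands. The module is installed in compiled form; this text tells all that it offers.
- The arm moves only by the tool carry_out, never from a script. Its argument "plan" is a list of rows, each a list of 3 entries, a list of its own where there are three numbers: the shift along the tool's x, y, z in m, then the turn, a rotation vector about the tool's x, y, z in degrees, then the closure in counts, from 0 (fully open) to 255 (shut). In form: [[[x, y, z], [ax, ay, az], hand], ...]. A call has 1 to 12 rows; each row shifts and turns the commanded pose from where the row before left it, along the tool's axes as they then stand; what a row does not reach is not made up. A row lasts 1/12 s, in which the tool goes at most 41.7 mm and 7.16 degrees, less where a joint would pass 70% of its speed; a pose out of reach is approached as far as the arm can. A call is refused whole if a number of a shift passes 0.0417 or a number of a turn 7.16, either way. A call with a gripper value outside its range is refused whole. The fingers move at their own pace and stop on an object; "grip_force" is the grip in N (left out, the last holds). Time passes only in rows, so rows that do not move let the fingers close. It gives the time, the measured TCP pose, the force and the opening at its end, in the units of the state.
- r.get_state(): the state, without advancing time (a new reading comes with each control period).
- r.capture(name): name is "scene" or "top"; returns the picture (384x512x3 uint8, red, green, blue); there is no depth.
- r.get_calibration(name): a dict with "K" (3x3 intrinsics, pixels), "rvec" (rotation vector, rad) and "tvec" (3), from world to camera coordinates, as OpenCV has them. Camera axes: x right, y down, z forward; pixel columns grow to the right and rows downward; lengths in m; the calibration is good to about 2 mm. A picture is of the moment at which its call begins. get_calibration takes no time and is no camera call.
- r.close_job(): hands the job in, once; it reports no verdict.
The state is a dict: "time_s": time; "joints": joint angles; "qd": joint speeds; "joint_torque": joint torques, N m; "tcp_pos": TCP position; "eef_rot": TCP orientation; "contact_force": force on the tool from outside, world axes, zero at the start; "moment": the same for the moment, N m; "gripper_width": finger opening in m.
Only numpy, scipy, OpenCV 4.12 (cv2) and the standard library are available. Lean on these libraries where they do the work, as an engineer would, in place of code of your own. Each camera call takes 0.05 s, during which the arm holds its last target. There are 200 camera calls.

### The job

Unload the sleeve stand: take the steel weight off and lay it flat in the middle of the grey pad, then take off both boards and lay them flat in the middle of the green mat, squarely one on top of the other. With the stand clear, use the red-headed push dowel to push every stuck cork core down and out of the bottom of its sleeve into the tray below, never touching a core in its sleeve with the fingers, and stand the dowel back upright in its block. Leave the pot, the bottle and the mug alone.

Things in the scene. Friction and masses are not known exactly. Their poses are not given: they have to be found in the camera images.
- stand: white bench stand, fixed: a flat deck 130 x 244 mm (x, y), 10 mm thick, its top 120 mm above the table, on two 8 mm side panels at its y ends (outer faces 130 mm from the middle); five upright aluminium sleeves hang under the deck in a row along y, and a blue catch tray (116 x 240 mm, walls 28 mm high, floor 4 mm thick) stands on the table below them. Origin: on the table under the middle of the deck; z up
- sleeve1 (a point): centre of the open top of sleeve 1 (y -88 mm from the middle of the stand), level with the deck top. The hole through the deck is 31 mm wide, the sleeve below it 28 mm wide inside, open at both ends; its lower end is 50 mm below this point, 70 mm above the table. Covered by the boards at the start. A spring pad on the stand's +x side of the sleeve, standing up to 3 mm into it, holds the core fast
- sleeve2 (a point): centre of the open top of sleeve 2 (y -44 mm from the middle of the stand), level with the deck top. The hole through the deck is 31 mm wide, the sleeve below it 28 mm wide inside, open at both ends; its lower end is 50 mm below this point, 70 mm above the table. Covered by the boards at the start. A spring pad on the stand's +x side of the sleeve, standing up to 3 mm into it, holds the core fast
- sleeve3 (a point): centre of the open top of sleeve 3 (y +0 mm from the middle of the stand), level with the deck top. The hole through the deck is 31 mm wide, the sleeve below it 28 mm wide inside, open at both ends; its lower end is 50 mm below this point, 70 mm above the table. Covered by the boards at the start. A spring pad on the stand's +x side of the sleeve, standing up to 3 mm into it, holds the core fast
- sleeve4 (a point): centre of the open top of sleeve 4 (y +44 mm from the middle of the stand), level with the deck top. The hole through the deck is 31 mm wide, the sleeve below it 28 mm wide inside, open at both ends; its lower end is 50 mm below this point, 70 mm above the table. Covered by the boards at the start. A spring pad on the stand's +x side of the sleeve, standing up to 3 mm into it, holds the core fast
- sleeve5 (a point): centre of the open top of sleeve 5 (y +88 mm from the middle of the stand), level with the deck top. The hole through the deck is 31 mm wide, the sleeve below it 28 mm wide inside, open at both ends; its lower end is 50 mm below this point, 70 mm above the table. Covered by the boards at the start. A spring pad on the stand's +x side of the sleeve, standing up to 3 mm into it, holds the core fast
- core1: cork core, a plain cylinder 26 mm across and 26 mm high, 30 g, stuck in sleeve 1 with its top about 11 to 16 mm below the deck top; a steady push down of about 5 to 12 N slides it, and once its top has passed below the sleeve's lower end it has fallen into the tray. Origin: centre of its underside. Absent in some starts (that sleeve is then empty)
- core2: cork core, a plain cylinder 26 mm across and 26 mm high, 30 g, stuck in sleeve 2 with its top about 11 to 16 mm below the deck top; a steady push down of about 5 to 12 N slides it, and once its top has passed below the sleeve's lower end it has fallen into the tray. Origin: centre of its underside. Absent in some starts (that sleeve is then empty)
- core3: cork core, a plain cylinder 26 mm across and 26 mm high, 30 g, stuck in sleeve 3 with its top about 11 to 16 mm below the deck top; a steady push down of about 5 to 12 N slides it, and once its top has passed below the sleeve's lower end it has fallen into the tray. Origin: centre of its underside. Absent in some starts (that sleeve is then empty)
- core4: cork core, a plain cylinder 26 mm across and 26 mm high, 30 g, stuck in sleeve 4 with its top about 11 to 16 mm below the deck top; a steady push down of about 5 to 12 N slides it, and once its top has passed below the sleeve's lower end it has fallen into the tray. Origin: centre of its underside. Absent in some starts (that sleeve is then empty)
- core5: cork core, a plain cylinder 26 mm across and 26 mm high, 30 g, stuck in sleeve 5 with its top about 11 to 16 mm below the deck top; a steady push down of about 5 to 12 N slides it, and once its top has passed below the sleeve's lower end it has fallen into the tray. Origin: centre of its underside. Absent in some starts (that sleeve is then empty)
- board_a: pale plywood board 110 x 216 x 15 mm (x, y, z), 180 g, with a finger notch 25 mm deep and 56 mm long in the middle of each long side, so that its waist there is 60 mm wide (along x); the lower of the two; lies on the deck over the sleeves at the start. Origin: centre of its underside; y along its length
- board_b: darker wooden board of the same shape, 110 x 216 x 15 mm (x, y, z), 180 g, with a finger notch 25 mm deep and 56 mm long in the middle of each long side, so that its waist there is 60 mm wide (along x); on top of board_a at the start. Origin: centre of its underside; y along its length
- weight: dark steel bar 50 x 120 x 16 mm (x, y, z), about 0.7 kg, lying on board_b at the start. Origin: centre of its underside; y along its length
- board_mat: green mat 130 x 250 x 3 mm (x, y, z), fixed to the table, where the two boards go. Origin: centre of its underside; y along its length
- weight_mat: grey felt pad 120 x 180 x 3 mm (x, y, z), fixed to the table, where the steel weight goes. Origin: centre of its underside; y along its length
- pusher: wooden push dowel, 80 g, standing upright in the dark block at the start: a round shank 16 mm across and 85 mm long with a red square head 28 x 28 mm, 45 mm high, on top (130 mm in all). Origin: centre of the shank's lower end; z up along the shank, x and y square to the head's faces
- holder: dark wooden block 70 x 70 x 50 mm, fixed, with a round hole 26 mm wide and 40 mm deep down the middle of its top, in which the pusher stands (its foot 10 mm above the table). Origin: centre of the block's underside
- plant_pot: terracotta pot with a small plant, 80 mm across, 75 mm high (leaves to 115 mm), a bystander. Origin: centre of its underside
- glue_bottle: white bottle with orange cap, 48 mm across, 120 mm high, a bystander. Origin: centre of its underside
- mug: blue mug, 76 mm across, 85 mm high, a bystander. Origin: centre of its underside
There are look-alikes about, which are no part of the job. Of the things shaped like the board_a, the plywood one is meant.

How it is judged:
By the outcome, as a careful person would: the job done as asked, in the order asked, and still so for the second after the job is handed in, with the robot touching nothing.
Of core1, core2, core3, core4, core5 only 3 to 5 are there at a start; the rules pass over those that are not, and their reading is None.
At some moment in a run one of board_a, board_b, weight may be knocked a few centimetres aside while the robot is not near it.
It also fails if it takes over 200 s, if anything falls off the work surface, if the arm or the gripper's body presses on something with over 40 N, if the wrist force passes 120 N, or if a joint passes its speed limit or range.

## Working session

There is one attempt and no reset: what is moved stays moved. The work goes in short steps, Python scripts to look and compute and a tool call to move; the robot and the scene stay as the last step left them, time stands still between calls to the robot, and variables do not carry over. Pictures are saved under pics/ and viewed, about 12 in all and at most 16, crops included, and the job is handed in when it is done.

Besides the shell and the picture viewer there is one more tool, called after ">>>" as a command line: name --argument value ..., lists and objects as JSON in quotes. carry_out: Moves the arm, as the interface text tells. Its arguments: {"type":"object","properties":{"plan":{"type":"array","items":{"type":"array"}},"grip_force":{"type":"number"}},"required":["plan"]}

```bash
ls; mkdir -p pics; python3 - <<'E'
from plant import r
import cv2
for n in("scene","top"):
    im=r.capture(n); cv2.imwrite(f"pics/{n}0.png",cv2.resize(im[:,:,::-1],(800,600),interpolation=cv2.INTER_CUBIC))
    c=r.get_calibration(n);print(n,c)
print(r.get_state())
E
```

```text
pics
scene {'K': array([[390.59458861,   0.        , 258.69115481],
       [  0.        , 390.59458861, 191.53285925],
       [  0.        ,   0.        ,   1.        ]]), 'rvec': array([ 2.03318266,  0.76064577, -0.44437326]), 'tvec': array([-0.42666423, -0.053789  ,  1.52011843])}
top {'K': array([[408.61139093,   0.        , 246.48023744],
       [  0.        , 408.61139093, 193.50294033],
       [  0.        ,   0.        ,   1.        ]]), 'rvec': array([ 2.13436805, -2.18752145,  0.14029172]), 'tvec': array([0.07942957, 0.52024102, 1.44424701])}
{'time_s': 0.1, 'joints': array([-4.75493660e+01,  2.05891621e+01,  6.38903713e-01, -1.76583296e-02,
       -7.01339275e+01, -1.65070421e+01]), 'qd': array([ 0.04756685, -0.06708551,  0.20908725,  0.03935825,  0.02297722,
        0.02876093]), 'joint_torque': array([ 1.91098252e-04, -5.84162021e+01,  2.93753278e+01,  7.01547414e+00,
        1.01930840e-02, -6.24458335e-05]), 'tcp_pos': array([ 0.29523494, -0.60683159,  0.40379483]), 'eef_rot': array([ 1.79914567e+02, -8.00573214e-03, -1.54062415e+02]), 'contact_force': array([-0.29661227,  0.01960366, -0.45830614]), 'moment': array([-0.0601126 ,  0.03121306,  0.006489  ]), 'gripper_width': 0.0878518058772945}
```

View pics/scene0.png

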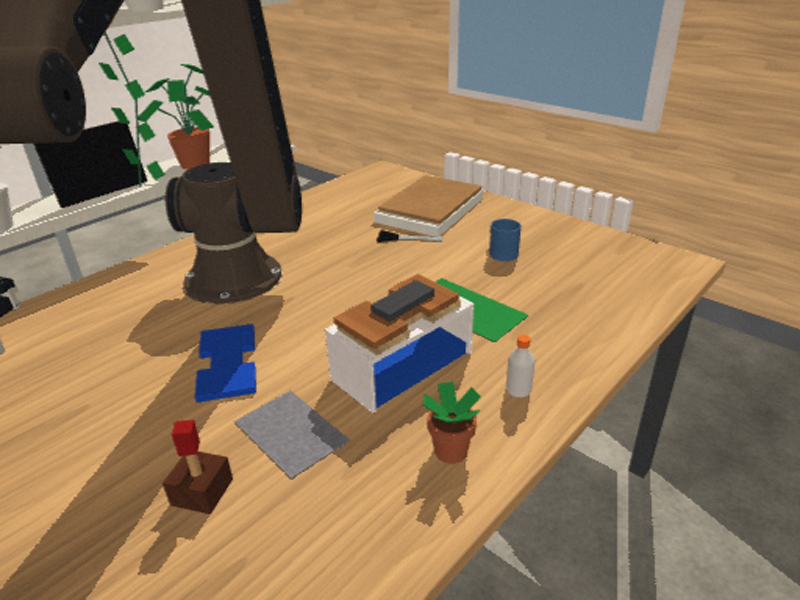

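View pics/top0.png

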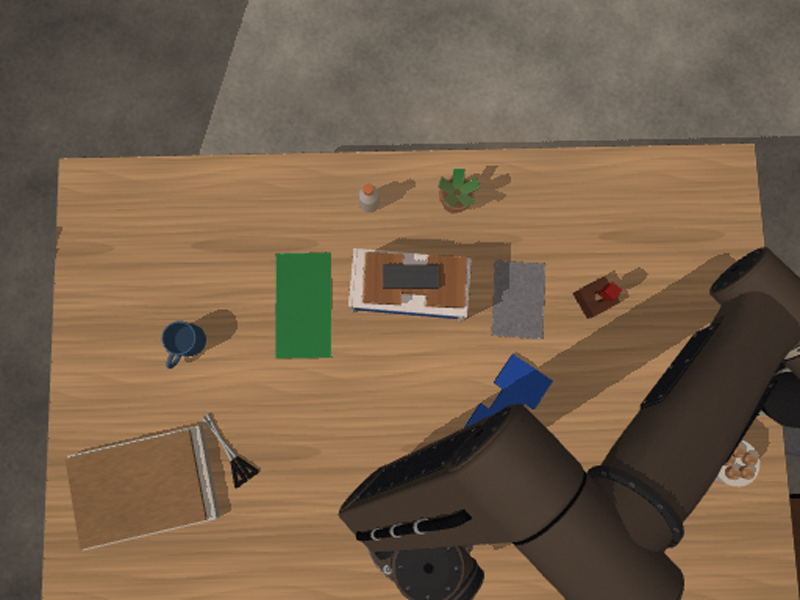

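The scene view shows the stand at (400,340), with the dark board and steel bar on top and the pale board below. The green mat is at (490,310), the grey pad at (290,433) and the pusher in its block at (195,470). The pot, bottle and mug stand clear.

Things that could be mistaken:
- **Board:** the blue notched board at (226,362) is a look-alike. The two brown boards on the stand are the ones meant.
- **Mat:** green and grey are distinct. The book at (430,205) is not part of the job.

Next, close crops.

```bash
cat > h.py <<'E'
import numpy as np,cv2
from plant import r
def cam(n):
    c=r.get_calibration(n);R=cv2.Rodrigues(np.array(c["rvec"]))[0];return c["K"],R,np.array(c["tvec"]).ravel()
def ray(n,uv):
    K,R,t=cam(n);d=R.T@np.linalg.solve(K,[uv[0],uv[1],1]);return -R.T@t,d
def onz(n,uv,z):
    o,d=ray(n,uv);return o+d*(z-o[2])/d[2]
def proj(n,P):
    K,R,t=cam(n);p=(K@(R@np.atleast_2d(P).T+t[:,None])).T;return p[:,:2]/p[:,2:]
def crop(n,box,s,f,im=None,draw=()):
    # box x0,y0,x1,y1 native; draw: list of (pts3d, closed)
    im=r.capture(n) if im is None else im
    x0,y0,x1,y1=box
    o=cv2.resize(im[y0:y1,x0:x1,::-1],None,fx=s,fy=s,interpolation=cv2.INTER_CUBIC)
    for P in draw:
        q=((proj(n,P)+.5-[x0,y0])*s).astype(int);cv2.polylines(o,[q],True,(255,0,255),1)
    cv2.imwrite("pics/"+f,o);return im
def rect(c,yaw,lx,ly,z):
    a=np.radians(yaw);R=np.array([[np.cos(a),-np.sin(a)],[np.sin(a),np.cos(a)]])
    p=np.array([[-1,-1],[1,-1],[1,1],[-1,1]])*[lx/2,ly/2]@R.T+c
    return np.c_[p,np.full(4,z)]
E
python3 - <<'E'
from h import *
im=crop("top",(165,145,425,245),3,"c1.png")
crop("scene",(95,165,355,335),3,"c2.png")
# centroids
hsv=cv2.cvtColor(im,cv2.COLOR_RGB2HSV)
m=cv2.inRange(hsv,(50,100,40),(75,255,255));m[:150]=0
def mr(m,z):
    c=max(cv2.findContours(m,0,1)[0],key=cv2.contourArea)
    b=cv2.boxPoints(cv2.minAreaRect(c));P=np.array([onz("top",q,z) for q in b]);print(P.round(4),P.mean(0))
mr(m,.003)
m=cv2.inRange(im,(90,90,90),(140,140,140));m[:,:310]=0;m[:,355:]=0;m[:160]=0;m[222:]=0
mr(m,.003)
m=cv2.inRange(im,(0,0,0),(75,75,75));m[:,:235]=0;m[:,290:]=0;m[:160]=0;m[190:]=0
mr(m,.166)
E
```

```text
[[0.6498 0.3215 0.003 ]
 [0.6468 0.1953 0.003 ]
 [0.4021 0.1988 0.003 ]
 [0.4052 0.3225 0.003 ]] [0.52595234 0.25952256 0.003     ]
[[ 0.4437 -0.1782  0.003 ]
 [ 0.6212 -0.1999  0.003 ]
 [ 0.609  -0.3192  0.003 ]
 [ 0.4318 -0.2958  0.003 ]] [ 0.52642508 -0.24825851  0.003     ]
[[ 0.5872  0.0706  0.166 ]
 [ 0.5843 -0.0485  0.166 ]
 [ 0.5342 -0.0467  0.166 ]
 [ 0.5371  0.0718  0.166 ]] [0.56071336 0.01181528 0.166     ]
```

View pics/c1.png

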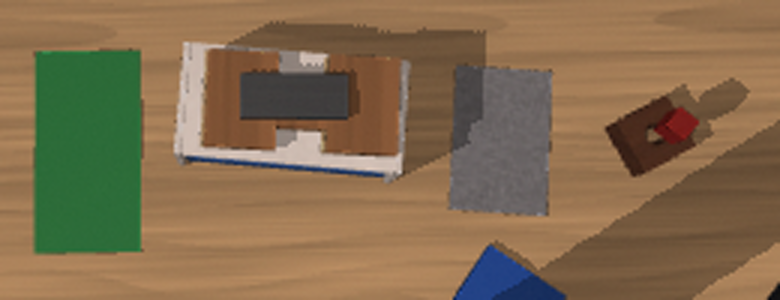

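View pics/c2.png

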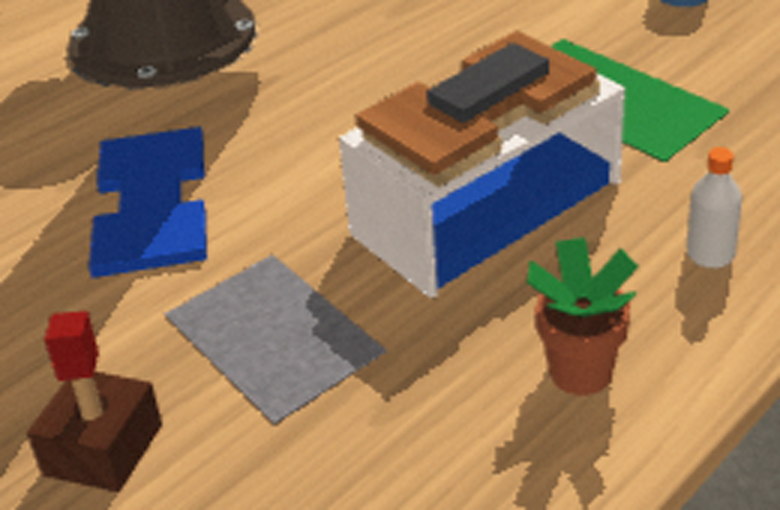

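Top crop: the mat is at (35–141, 51–252), the stand at (178–410, 42–178), the pad at (449–551, 66–215), and the block at (655,135) with its red head at (677,125). The scene crop shows the dowel leaning in its block. I'll fit the stand pose now and zoom in on the block.

```bash
cat >> h.py <<'E'
from scipy.optimize import least_squares
def fit(obs,x0):
    # obs: (cam,uv native,local xyz); solves x,y,yaw
    def f(p):
        a=p[2];R=np.array([[np.cos(a),-np.sin(a),0],[np.sin(a),np.cos(a),0],[0,0,1]])
        return np.concatenate([proj(n,R@np.array(l)+[p[0],p[1],0])[0]-uv for n,uv,l in obs])
    s=least_squares(f,[x0[0],x0[1],np.radians(x0[2])],loss="soft_l1");return s.x*[1,1,180/np.pi],f(s.x).reshape(-1,2).round(1)
def nat(c,o,s=3): return (np.array(c)+.5)/s-.5+np.array(o)
E
python3 - <<'E'
from h import *
for n in("top","scene"): print(n,(-cam(n)[1].T@cam(n)[2]).round(3))
T=lambda c:nat(c,(165,145));S=lambda c:nat(c,(95,165))
h=.12
o=[("top",T((184,42)),(.065,.13,h)),("top",T((410,60)),(.065,-.13,h)),("top",T((403,172)),(-.065,-.13,h)),("top",T((178,156)),(-.065,.13,h)),
("scene",S((340,137)),(-.065,-.13,h)),("scene",S((435,184)),(.065,-.13,h)),("scene",S((624,88)),(.065,.13,h)),("scene",S((432,297)),(.065,-.13,0))]
print("both",*fit(o,(.55,.02,0)));print("top",*fit(o[:4],(.55,.02,0)))
a=crop("top",(360,165,420,210),6.6,"x.png");b=crop("scene",(95,260,155,335),6.6,"y.png")
A=cv2.imread("pics/x.png");B=cv2.imread("pics/y.png");H=max(len(A),len(B))
p=lambda I:cv2.copyMakeBorder(I,0,H-len(I),0,4,0);cv2.imwrite("pics/c3.png",np.hstack([p(A),p(B)]));print(A.shape)
E
```

```text
top [0.341 0.079 1.497]
scene [ 1.202 -0.686  0.762]
both [ 0.55458628  0.01336043 -5.6659075 ] [[-0.5  0.3]
 [-0.2 -0.1]
 [-0.1  0.2]
 [-1.6 -0.1]
 [-0.3  0.2]
 [-2.7  4.9]
 [ 0.2 -0.4]
 [ 0.4  0.9]]
top [ 0.55486161  0.01157165 -5.60862821] [[-0.   0.3]
 [ 0.3 -0.2]
 [ 0.5  0.1]
 [-1.  -0.2]]
(297, 396, 3)
```

View pics/c3.png

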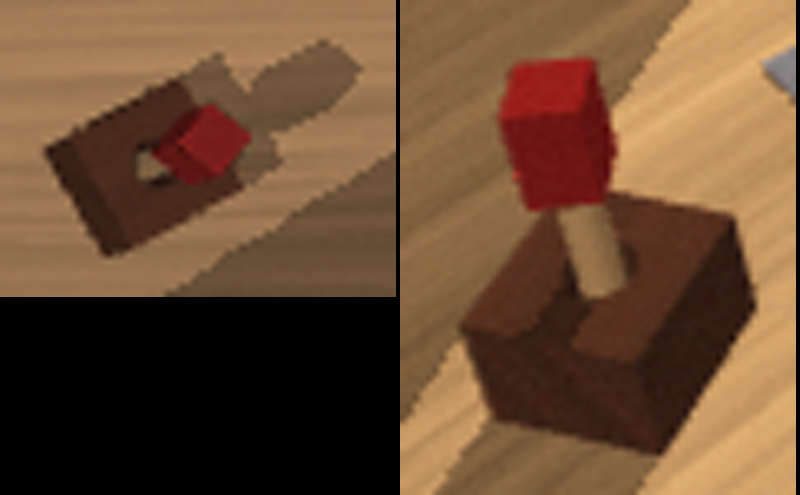

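Left half: block corners (45,150), (105,255), (243,185), (185,80), with the head top around (212,142). Right half: block top corners (460,328), (645,358), (735,218). The dowel leans no more than the block's own vertical edges, so it stands upright.

```bash
python3 - <<'E'
from h import *
T=lambda c:nat(c,(360,165),6.6);S=lambda c:nat(c,(95,260),6.6)
a=.035
o=[("top",T((45,150)),(a,a,0)),("top",T((105,255)),(-a,a,0)),("top",T((243,185)),(-a,-a,.05)),("top",T((185,80)),(a,-a,.05)),
("scene",S((245,358)),(a,-a,.05)),("scene",S((335,218)),(a,a,.05)),("scene",S((60,328)),(-a,-a,.05)),("scene",S((90,415)),(-a,-a,0)),("scene",S((260,455)),(a,-a,0)),("scene",S((352,305)),(a,a,0))]
print("block",*fit(o,(.53,-.38,27)))
a=.014;h=.14
q=[("top",T((175,147)),(a,a,h)),("top",T((210,103)),(a,-a,h)),("top",T((250,140)),(-a,-a,h)),("top",T((208,180)),(-a,a,h)),
("scene",S((205,105)),(a,-a,h)),("scene",S((105,118)),(-a,-a,h)),("scene",S((195,58)),(a,a,h)),("scene",S((112,70)),(-a,a,h))]
print("head",*fit(q,(.53,-.38,47)));print("headtop",*fit(q[:4],(.53,-.38,47)))
print(*fit(q[4:],(.53,-.38,47)));print("blocktop",*fit(o[:4],(.53,-.38,27)),*fit(o[4:],(.53,-.38,27)))
# weight from scene corners, top z .166
S=lambda c:nat(c,(95,165));T=lambda c:nat(c,(165,145))
w=[("scene",S((427,94)),(-.025,-.06,.166)),("scene",S((466,111)),(.025,-.06,.166)),("scene",S((548,62)),(.025,.06,.166)),("scene",S((514,44)),(-.025,.06,.166)),
("top",T((241,72)),(.025,.06,.166)),("top",T((350,73)),(.025,-.06,.166)),("top",T((349,120)),(-.025,-.06,.166)),("top",T((240,119)),(-.025,.06,.166))]
print("weight",*fit(w,(.56,.01,0)),fit(w[:4],(.56,.01,0))[0],fit(w[4:],(.56,.01,0))[0])
E
```

```text
block [ 0.52299816 -0.42434059 27.17667423] [[-0.3  0.1]
 [ 0.3  0.7]
 [ 0.7  0.6]
 [-0.6 -0.5]
 [-1.3  0.6]
 [-0.  -0.6]
 [-0.1 -0.5]
 [ 0.2  0.5]
 [ 0.6  0.2]
 [ 0.9  0.3]]
head [ 0.52319081 -0.42223782 53.47145031] [[ 0.2 -0.1]
 [-0.6 -0.2]
 [ 0.4 -1.1]
 [ 2.3 -0.4]
 [-2.1 -0.1]
 [ 0.  -0. ]
 [ 0.4 -1.5]
 [ 0.3 -1.4]]
headtop [ 0.52177145 -0.42029071 44.38838089] [[-0.4 -0.6]
 [-0.2  0.1]
 [-0.   0.3]
 [ 0.8  0.1]]
[ 0.5257198  -0.42307557 58.33562719] [[-1.3  0.2]
 [ 0.8  1. ]
 [ 0.2 -1. ]
 [-0.  -0.2]]
blocktop [ 0.52377385 -0.42431662 26.07659336] [[-0.2 -0.4]
 [ 0.1  0.4]
 [ 0.6  0.6]
 [-0.4 -0.6]] [ 0.52257876 -0.42445838 27.84206864] [[-1.2  0.4]
 [-0.3 -0.8]
 [-0.2 -0.4]
 [ 0.1  0.6]
 [ 0.7 -0. ]
 [ 0.7  0.1]]
weight [ 0.56167727  0.01169244 -1.59646887] [[-0.4 -0.9]
 [-0.7  0. ]
 [ 0.7 -0.9]
 [-0.6 -0.6]
 [-0.1 -0. ]
 [-0.2 -0.2]
 [ 0.3 -0.9]
 [ 0.2 -0.7]] [ 0.56443384  0.0098905  -1.11273033] [ 0.56015061  0.01183573 -2.08925835]
```

>>> carry_out --plan '[[[0, 0, 0], [0, 0, -6.94], 0], [[0, 0, 0], [0, 0, -6.94], 0], [[0, 0, 0], [0, 0, -6.94], 0], [[0, 0, 0], [0, 0, -6.94], 0], [[0, 0, 0], [0, 0, -6.94], 0], [[0, 0, 0], [0, 0, -6.94], 0], [[0, 0, 0], [0, 0, -6.94], 0], [[0, 0, 0], [0, 0, -6.94], 0], [[0, 0, 0], [0, 0, -6.94], 0], [[0, 0, 0], [0, 0, 0], 0], [[0, 0, 0], [0, 0, 0], 0]]' --grip_force 40

```text
time_s: 1.22
tcp_pos: [0.2953, -0.6069, 0.4046]
eef_rot: [180.0, 0.0, -91.8]
contact_force: [-0.5, -0.1, -0.2]
gripper_width: 0.0879
```

```bash
cat >> h.py <<'E'
from scipy.spatial.transform import Rotation as Ro
def go(x,y,z=None,yaw=None):
    # prints tool-frame shift & z turn from measured pose to target (tool down)
    s=r.get_state();R=Ro.from_euler("xyz",s["eef_rot"],degrees=True).as_matrix();p=s["tcp_pos"]
    d=R.T@(np.array([x,y,p[2] if z is None else z])-p)
    tw=0 if yaw is None else -((yaw-s["eef_rot"][2]+180)%360-180)
    print("t",round(s["time_s"],2),"pos",p.round(4),"rot",s["eef_rot"].round(2),"w",round(s["gripper_width"],4),"F",np.round(s["contact_force"],1),"q1,q6",s["joints"][[0,5]].round(1))
    print("  shift",d.round(4),"len",round(np.linalg.norm(d),3),"turnz",round(tw,2))
E
python3 -c "
from h import *
go(.561,.0118,.404,-91.6)"
```

```text
t 1.22 pos [ 0.2953 -0.6069  0.4046] rot [ 1.800e+02  1.000e-02 -9.182e+01] w 0.0879 F [-0.5 -0.1 -0.2] q1,q6 [-47.5  45.7]
  shift [-0.6268 -0.246   0.0007] len 0.673 turnz -0.22
```

>>> carry_out --plan '[[[-0.0348, -0.01367, 0], [0, 0, 0], 0], [[-0.0348, -0.01367, 0], [0, 0, 0], 0], [[-0.0348, -0.01367, 0], [0, 0, 0], 0], [[-0.0348, -0.01367, 0], [0, 0, 0], 0], [[-0.0348, -0.01367, 0], [0, 0, 0], 0], [[-0.0348, -0.01367, 0], [0, 0, 0], 0], [[-0.0348, -0.01367, 0], [0, 0, 0], 0], [[-0.0348, -0.01367, 0], [0, 0, 0], 0], [[-0.0348, -0.01367, 0], [0, 0, 0], 0], [[-0.0348, -0.01367, 0], [0, 0, 0], 0], [[-0.0348, -0.01367, 0], [0, 0, 0], 0], [[-0.0348, -0.01367, 0], [0, 0, 0], 0]]'

```text
time_s: 2.22
tcp_pos: [0.4711, -0.1923, 0.4051]
eef_rot: [-180.0, -0.0, -91.9]
contact_force: [0.1, 0.3, -0.4]
gripper_width: 0.0873
```

>>> carry_out --plan '[[[-0.0348, -0.01367, 0], [0, 0, 0], 0], [[-0.0348, -0.01367, 0], [0, 0, 0], 0], [[-0.0348, -0.01367, 0], [0, 0, 0], 0], [[-0.0348, -0.01367, 0], [0, 0, 0], 0], [[-0.0348, -0.01367, 0], [0, 0, 0], 0], [[-0.0348, -0.01367, 0], [0, 0, 0], 0], [[0, 0, 0.016], [0, 0, 0], 0], [[0, 0, 0.016], [0, 0, 0], 0], [[0, 0, 0.006], [0, 0, 0], 0], [[0, 0, 0], [0, 0, 0], 0], [[0, 0, 0], [0, 0, 0], 0], [[0, 0, 0], [0, 0, 0], 0]]'

```text
time_s: 3.22
tcp_pos: [0.5589, 0.012, 0.3677]
eef_rot: [-179.9, 0.0, -91.7]
contact_force: [0.1, 0.6, 0.1]
gripper_width: 0.0877
```

```bash
python3 -c "
from h import *
go(.561,.0118,.3305,-91.6)
crop('scene',(180,145,340,265),5,'d1.png')"
```

```text
t 3.22 pos [0.5589 0.012  0.3677] rot [-1.7992e+02  1.0000e-02 -9.1690e+01] w 0.0877 F [0.1 0.6 0.1] q1,q6 [ 21.3 -23. ]
  shift [ 0.0001 -0.002   0.0372] len 0.037 turnz -0.09
```

View pics/d1.png

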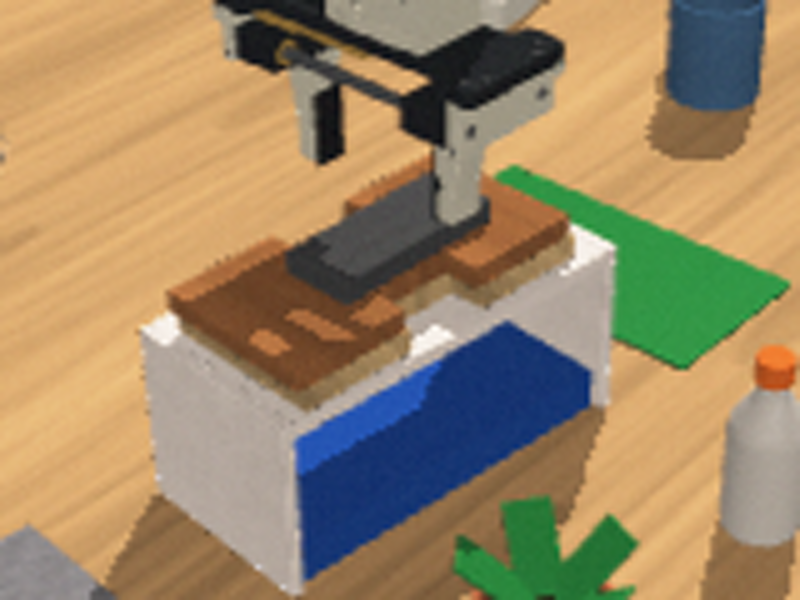

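The fingers straddle the bar, with the far one at (322,130) and the near one at (462,190), both still above it. Going down to grip.

>>> carry_out --plan '[[[0, -0.002, 0.013], [0, 0, 0], 0], [[0, 0, 0.012], [0, 0, 0], 0], [[0, 0, 0.008], [0, 0, 0], 0], [[0, 0, 0.0035], [0, 0, 0], 0], [[0, 0, 0], [0, 0, 0], 0], [[0, 0, 0], [0, 0, 0], 255], [[0, 0, 0], [0, 0, 0], 255], [[0, 0, 0], [0, 0, 0], 255], [[0, 0, 0], [0, 0, 0], 255], [[0, 0, 0], [0, 0, 0], 255], [[0, 0, 0], [0, 0, 0], 255], [[0, 0, 0], [0, 0, 0], 255]]'

```text
time_s: 4.27
tcp_pos: [0.5608, 0.0123, 0.3304]
eef_rot: [-180.0, 0.0, -91.6]
contact_force: [-0.3, 0.4, -0.2]
gripper_width: 0.0497
```

>>> carry_out --plan '[[[0, 0, -0.003], [0, 0, 0], 255], [[0, 0, -0.007], [0, 0, 0], 255], [[0, 0, -0.015], [0, 0, 0], 255], [[0, 0, -0.025], [0, 0, 0], 255], [[0, 0, -0.025], [0, 0, 0], 255], [[0, 0, -0.015], [0, 0, 0], 255], [[0, 0, 0], [0, 0, 0], 255], [[0, 0, 0], [0, 0, 0], 255]]'

```text
time_s: 4.93
tcp_pos: [0.5603, 0.0123, 0.42]
eef_rot: [-180.0, 0.1, -91.6]
contact_force: [0.3, 0.9, -8.7]
gripper_width: 0.0493
```

```bash
python3 -c "
from h import *
go(.5264,-.2483,.42,-91.6+83)
go(.5264,-.2483,.42,-91.6-97)"
```

```text
t 4.93 pos [0.5603 0.0123 0.42  ] rot [-1.800e+02  5.000e-02 -9.161e+01] w 0.0493 F [ 0.3  0.9 -8.7] q1,q6 [ 21.3 -22.8]
  shift [ 2.615e-01  2.660e-02 -2.000e-04] len 0.263 turnz -83.01
t 4.93 pos [0.5603 0.0123 0.42  ] rot [-1.800e+02  5.000e-02 -9.161e+01] w 0.0493 F [ 0.3  0.9 -8.7] q1,q6 [ 21.3 -22.8]
  shift [ 2.615e-01  2.660e-02 -2.000e-04] len 0.263 turnz 96.99
```

>>> carry_out --plan '[[[0.0202, 0.0026, 0], [0, 0, 0], 255], [[0.03, 0.003, 0], [0, 0, 0], 255], [[0.0302, 0.003, 0], [0, 0, 0], 255], [[0.0302, 0.003, 0], [0, 0, 0], 255], [[0.0302, 0.003, 0], [0, 0, 0], 255], [[0.0302, 0.003, 0], [0, 0, 0], 255], [[0.0302, 0.003, 0], [0, 0, 0], 255], [[0.0302, 0.003, 0], [0, 0, 0], 255], [[0.02, 0.002, 0], [0, 0, 0], 255], [[0.01, 0.001, 0], [0, 0, 0], 255], [[0, 0, 0], [0, 0, 0], 255]]'

```text
time_s: 5.85
tcp_pos: [0.5259, -0.2499, 0.4177]
eef_rot: [179.8, 0.0, -91.8]
contact_force: [0.9, -0.1, -7.1]
gripper_width: 0.0498
```

>>> carry_out --plan '[[[0, 0, 0], [0, 0, -7.03], 255], [[0, 0, 0], [0, 0, -7.03], 255], [[0, 0, 0], [0, 0, -7.03], 255], [[0, 0, 0], [0, 0, -7.03], 255], [[0, 0, 0], [0, 0, -7.03], 255], [[0, 0, 0], [0, 0, -7.03], 255], [[0, 0, 0], [0, 0, -7.03], 255], [[0, 0, 0], [0, 0, -7.03], 255], [[0, 0, 0], [0, 0, -7.03], 255], [[0, 0, 0], [0, 0, -7.03], 255], [[0, 0, 0], [0, 0, -7.03], 255], [[0, 0, 0], [0, 0, -7.03], 255]]'

```text
time_s: 6.85
tcp_pos: [0.5267, -0.2471, 0.4186]
eef_rot: [-179.9, 0.1, -6.9]
contact_force: [0.1, 0.7, -6.8]
gripper_width: 0.0498
```

>>> carry_out --plan '[[[0, 0, 0.03], [0, 0, 0], 255], [[0, 0, 0.04], [0, 0, 0], 255], [[0, 0, 0.04], [0, 0, 0], 255], [[0, 0, 0.04], [0, 0, 0], 255], [[0, 0, 0.03], [0, 0, 0], 255], [[0, 0, 0.02], [0, 0, 0], 255], [[0, 0, 0.01], [0, 0, 0], 255], [[0, 0, 0], [0, 0, 0], 255], [[0, 0, 0], [0, 0, 0], 255], [[0, 0, 0], [0, 0, 0], 255]]'

```text
time_s: 7.68
tcp_pos: [0.5278, -0.2482, 0.2117]
eef_rot: [180.0, -0.1, -7.2]
contact_force: [0.4, -0.0, -6.8]
gripper_width: 0.0496
```

```bash
python3 -c "
from h import *
go(.5264,-.2483,.1855,-7.2)"
```

```text
t 7.68 pos [ 0.5278 -0.2482  0.2117] rot [ 1.7998e+02 -1.4000e-01 -7.1900e+00] w 0.0496 F [ 0.4 -0.  -6.8] q1,q6 [-6.  88.8]
  shift [-0.0014  0.0003  0.0262] len 0.026 turnz 0.01
```

>>> carry_out --plan '[[[-0.0012, 0, 0.012], [0, 0, 0], 255], [[0, 0, 0.009], [0, 0, 0], 255], [[0, 0, 0.004], [0, 0, 0], 255], [[0, 0, 0.002], [0, 0, 0], 255], [[0, 0, 0.001], [0, 0, 0], 255], [[0, 0, 0], [0, 0, 0], 255], [[0, 0, 0], [0, 0, 0], 0], [[0, 0, 0], [0, 0, 0], 0], [[0, 0, 0], [0, 0, 0], 0], [[0, 0, 0], [0, 0, 0], 0], [[0, 0, 0], [0, 0, 0], 0], [[0, 0, 0], [0, 0, 0], 0]]'

```text
time_s: 8.68
tcp_pos: [0.5258, -0.2482, 0.1823]
eef_rot: [180.0, -0.0, -7.2]
contact_force: [-1.0, -0.3, 0.1]
gripper_width: 0.0837
```

>>> carry_out --plan '[[[0, 0, -0.01], [0, 0, 0], 0], [[0, 0, -0.03], [0, 0, 0], 0], [[0, 0, -0.04], [0, 0, 0], 0], [[0, 0, -0.04], [0, 0, 0], 0], [[0, 0, -0.04], [0, 0, 0], 0], [[0, 0, -0.04], [0, 0, 0], 0], [[0, 0, -0.03], [0, 0, 7], 0], [[0, 0, 0], [0, 0, 7], 0], [[0, 0, 0], [0, 0, 7], 0], [[0, 0, 0], [0, 0, 7], 0], [[0, 0, 0], [0, 0, 7], 0], [[0, 0, 0], [0, 0, 7], 0]]'

```text
time_s: 9.68
tcp_pos: [0.5253, -0.2481, 0.4131]
eef_rot: [-180.0, -0.0, -49.6]
contact_force: [0.3, 0.0, 1.2]
gripper_width: 0.0876
```

>>> carry_out --plan '[[[0, 0, 0], [0, 0, 7], 0], [[0, 0, 0], [0, 0, 7], 0], [[0, 0, 0], [0, 0, 7], 0], [[0, 0, 0], [0, 0, 7], 0], [[0, 0, 0], [0, 0, 7], 0], [[0, 0, 0], [0, 0, 7], 0], [[0, 0, 0], [0, 0, 0], 0]]'

```text
time_s: 10.27
tcp_pos: [0.5253, -0.2481, 0.4129]
eef_rot: [-180.0, -0.0, -91.6]
contact_force: [-0.8, -0.7, 0.0]
gripper_width: 0.088
```

```bash
python3 - <<'E'
from h import *
go(.56,.0118,.405,-93)
im=crop('top',(215,145,365,245),5,'e1.png')
E
```

```text
t 10.27 pos [ 0.5253 -0.2481  0.4129] rot [-1.7997e+02 -1.0000e-02 -9.1560e+01] w 0.088 F [-0.8 -0.7  0. ] q1,q6 [-6.   4.4]
  shift [-0.2608 -0.0276  0.0079] len 0.262 turnz 1.44
```

View pics/e1.png

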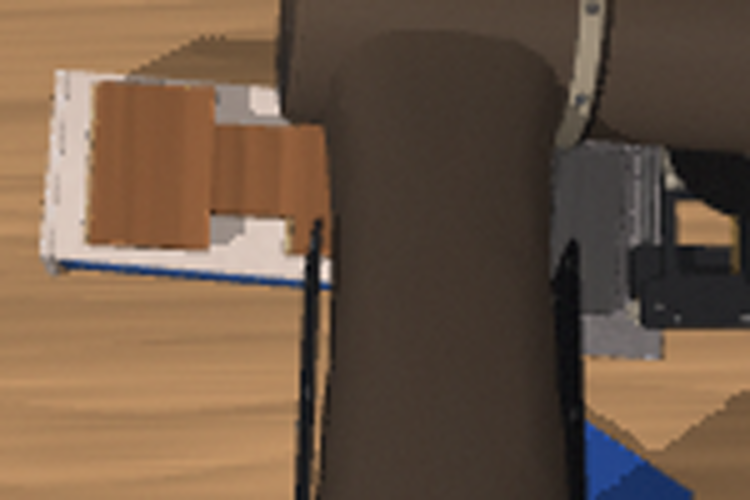

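Board_b (dark) is half visible: corners (92,80) and (88,245), notch corners (217,85), (217,125), (213,213) and (213,250). I'll fit its pose from these.

```bash
python3 - <<'E'
from h import *
T=lambda c:nat(c,(215,145),5);h=.15
o=[("top",T(c),l+(h,)) for c,l in [((92,80),(.055,.108)),((88,245),(-.055,.108)),((217,85),(.055,.028)),((217,125),(.03,.028)),((213,213),(-.03,.028)),((213,250),(-.055,.028))]]
print(*fit(o,(.56,.01,0)))
im=crop('scene',(180,145,340,265),5,'f1.png')
E
```

```text
[ 5.56611595e-01  2.26195491e-03 -3.51201965e+00] [[ 1.   0.4]
 [ 0.5 -0. ]
 [-0.2  0.3]
 [-0.4 -0.3]
 [-0.2 -0.2]
 [-0.4 -0.1]]
```

View pics/f1.png

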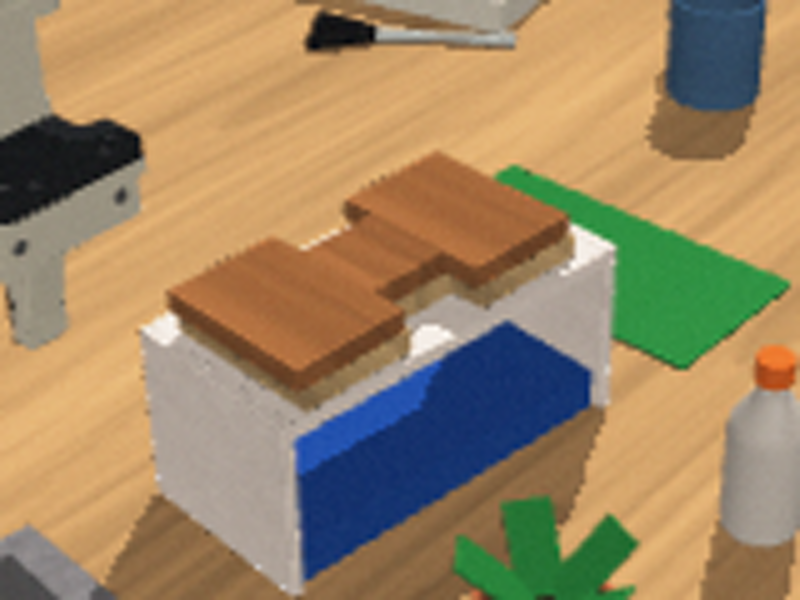

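```bash
python3 - <<'E'
from h import *
T=lambda c:nat(c,(215,145),5);S=lambda c:nat(c,(180,145),5);h=.15
o=[("top",T(c),l+(h,)) for c,l in [((92,80),(.055,.108)),((88,245),(-.055,.108)),((217,85),(.055,.028)),((217,125),(.03,.028)),((213,213),(-.03,.028)),((213,250),(-.055,.028))]]
s=[("scene",S(c),l+(h,)) for c,l in [((168,293),(-.055,-.108)),((297,377),(.055,-.108)),((408,318),(.055,-.028)),((380,288),(.03,-.028)),((444,256),(.03,.028)),((475,273),(.055,.028)),((568,218),(.055,.108)),((437,152),(-.055,.108)),((345,205),(-.055,.028)),((272,240),(-.055,-.028))]]
print(*fit(s,(.56,.01,0)));p,q=fit(s+o,(.56,.01,0));print(p,q.tolist())
go(p[0],p[1],.405,p[2]-90)
E
```

```text
[ 5.58622142e-01 -5.61933093e-05 -3.74755707e+00] [[-0.3  0.4]
 [ 0.3 -0.1]
 [-0.3 -0.9]
 [-1.   1.5]
 [ 0.2 -0. ]
 [ 0.4 -0.1]
 [ 0.4  0. ]
 [-0.   0.4]
 [-0.3 -0.5]
 [ 0.3 -0.2]]
[ 5.57323843e-01  1.33641152e-03 -3.54787637e+00] [[-0.2, 0.0], [0.5, -0.5], [-0.2, -1.3], [-1.0, 1.1], [0.2, -0.4], [0.3, -0.5], [0.3, -0.4], [-0.2, 0.0], [-0.4, -0.8], [0.3, -0.5], [1.3, 0.2], [0.7, -0.3], [0.1, 0.1], [-0.1, -0.6], [0.1, -0.4], [-0.2, -0.4]]
t 10.37 pos [ 0.5255 -0.2481  0.4127] rot [-1.7997e+02 -1.0000e-02 -9.0990e+01] w 0.0877 F [-0.2  0.5  0.6] q1,q6 [-6.  5.]
  shift [-0.25   -0.0275  0.0077] len 0.252 turnz 2.55
```

>>> carry_out --plan '[[[-0.025, -0.00275, 0], [0, 0, 2.5], 0], [[-0.025, -0.00275, 0], [0, 0, 0], 0], [[-0.025, -0.00275, 0], [0, 0, 0], 0], [[-0.025, -0.00275, 0], [0, 0, 0], 0], [[-0.025, -0.00275, 0], [0, 0, 0], 0], [[-0.025, -0.00275, 0], [0, 0, 0], 0], [[-0.025, -0.00275, 0], [0, 0, 0], 0], [[-0.025, -0.00275, 0], [0, 0, 0], 0], [[-0.025, -0.00275, 0], [0, 0, 0], 0], [[-0.025, -0.00275, 0], [0, 0, 0], 0], [[0, 0, 0.02], [0, 0, 0], 0], [[0, 0, 0], [0, 0, 0], 0]]'

```text
time_s: 11.37
tcp_pos: [0.5675, 0.001, 0.3896]
eef_rot: [179.8, -0.0, -93.4]
contact_force: [-0.8, -0.4, -1.8]
gripper_width: 0.0875
```

```bash
python3 -c "
from h import *
go(.557,.0015,.3145,-93.5)"
```

```text
t 11.37 pos [0.5675 0.001  0.3896] rot [ 1.7978e+02 -1.0000e-02 -9.3430e+01] w 0.0875 F [-0.8 -0.4 -1.8] q1,q6 [ 19.8 -23.2]
  shift [0.0001 0.0102 0.0751] len 0.076 turnz 0.07
```

>>> carry_out --plan '[[[0, 0.0102, 0], [0, 0, 0], 0], [[0, 0, 0.03], [0, 0, 0], 0], [[0, 0, 0.025], [0, 0, 0], 0], [[0, 0, 0.013], [0, 0, 0], 0], [[0, 0, 0.005], [0, 0, 0], 0], [[0, 0, 0.002], [0, 0, 0], 0], [[0, 0, 0], [0, 0, 0], 0], [[0, 0, 0], [0, 0, 0], 255], [[0, 0, 0], [0, 0, 0], 255], [[0, 0, 0], [0, 0, 0], 255], [[0, 0, 0], [0, 0, 0], 255], [[0, 0, 0], [0, 0, 0], 255]]' --grip_force 25

```text
time_s: 12.37
tcp_pos: [0.5579, 0.0004, 0.3175]
eef_rot: [180.0, 0.0, -93.7]
contact_force: [-2.9, -0.6, 2.0]
gripper_width: 0.06
```

>>> carry_out --plan '[[[0, 0, 0], [0, 0, 0], 255], [[0, 0, -0.003], [0, 0, 0], 255], [[0, 0, -0.007], [0, 0, 0], 255], [[0, 0, -0.015], [0, 0, 0], 255], [[0, 0, -0.025], [0, 0, 0], 255], [[0, 0, -0.025], [0, 0, 0], 255], [[0, 0, -0.025], [0, 0, 0], 255], [[0, 0, -0.015], [0, 0, 0], 255], [[0, 0, 0], [0, 0, 0], 255], [[0, 0, 0], [0, 0, 0], 255]]'

```text
time_s: 13.2
tcp_pos: [0.558, 0.0004, 0.433]
eef_rot: [-179.9, 0.1, -93.7]
contact_force: [-0.0, 0.6, -2.8]
gripper_width: 0.0598
```

```bash
python3 -c "
from h import *
go(.526,.2595,.42,-.6)
go(.526,.2595,.42,-180.6)
crop('scene',(180,105,340,265),3.7,'g1.png')"
```

```text
t 13.2 pos [5.58e-01 4.00e-04 4.33e-01] rot [-1.799e+02  6.000e-02 -9.374e+01] w 0.0598 F [-0.   0.6 -2.8] q1,q6 [ 20.1 -23.9]
  shift [-0.2564  0.0489  0.0132] len 0.261 turnz -93.14
t 13.2 pos [5.58e-01 4.00e-04 4.33e-01] rot [-1.799e+02  6.000e-02 -9.374e+01] w 0.0598 F [-0.   0.6 -2.8] q1,q6 [ 20.1 -23.9]
  shift [-0.2564  0.0489  0.0132] len 0.261 turnz 86.86
```

View pics/g1.png

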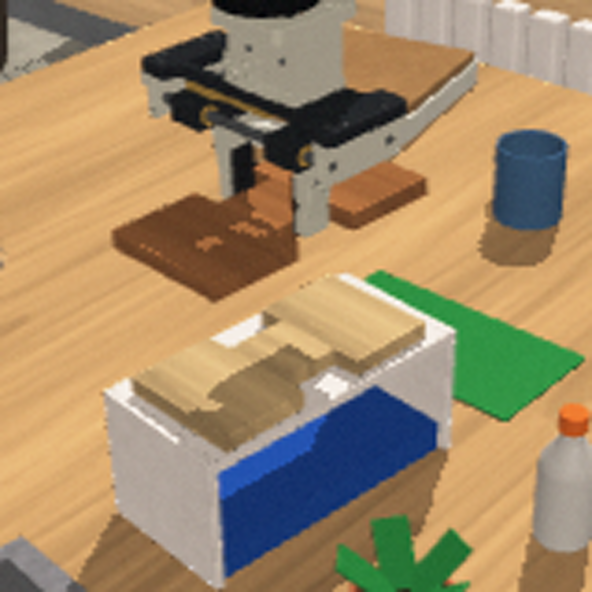

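Board_b hangs level in the jaws, and the plywood board_a is still on the deck, undisturbed. Carrying board_b to the mat.

>>> carry_out --plan '[[[-0.0128, 0.00245, 0], [0, 0, 0], 255], [[-0.0256, 0.0049, 0], [0, 0, 0], 255], [[-0.0256, 0.0049, 0], [0, 0, 0], 255], [[-0.0256, 0.0049, 0], [0, 0, 0], 255], [[-0.0256, 0.0049, 0], [0, 0, 0], 255], [[-0.0256, 0.0049, 0], [0, 0, 0], 255], [[-0.0256, 0.0049, 0], [0, 0, 0], 255], [[-0.0256, 0.0049, 0], [0, 0, 0], 255], [[-0.0256, 0.0049, 0], [0, 0, 0], 255], [[-0.0256, 0.0049, 0], [0, 0, 0], 255], [[-0.0128, 0.00245, 0], [0, 0, 0], 255], [[0, 0, 0], [0, 0, 0], 255]]'

```text
time_s: 14.25
tcp_pos: [0.5252, 0.2618, 0.4305]
eef_rot: [179.9, -0.1, -93.6]
contact_force: [-0.3, 0.7, -1.1]
gripper_width: 0.0596
```

>>> carry_out --plan '[[[0, 0, 0], [0, 0, -4], 255], [[0, 0, 0], [0, 0, -7.1], 255], [[0, 0, 0], [0, 0, -7.1], 255], [[0, 0, 0], [0, 0, -7.1], 255], [[0, 0, 0], [0, 0, -7.1], 255], [[0, 0, 0], [0, 0, -7.1], 255], [[0, 0, 0], [0, 0, -7.1], 255], [[0, 0, 0], [0, 0, -7.1], 255], [[0, 0, 0], [0, 0, -7.1], 255], [[0, 0, 0], [0, 0, -7.1], 255], [[0, 0, 0], [0, 0, -7.1], 255], [[0, 0, 0], [0, 0, -7.1], 255]]'

```text
time_s: 15.25
tcp_pos: [0.5257, 0.2584, 0.4312]
eef_rot: [179.9, 0.1, -11.3]
contact_force: [-0.7, -0.8, -2.3]
gripper_width: 0.0596
```

>>> carry_out --plan '[[[0, 0, 0], [0, 0, -7.1], 255], [[0, 0, 0], [0, 0, -4], 255], [[0, 0, 0.03], [0, 0, 0], 255], [[0, 0, 0.04], [0, 0, 0], 255], [[0, 0, 0.04], [0, 0, 0], 255], [[0, 0, 0.04], [0, 0, 0], 255], [[0, 0, 0.03], [0, 0, 0], 255], [[0, 0, 0.02], [0, 0, 0], 255], [[0, 0, 0.01], [0, 0, 0], 255], [[0, 0, 0], [0, 0, 0], 255], [[0, 0, 0], [0, 0, 0], 255], [[0, 0, 0], [0, 0, 0], 255]]'

```text
time_s: 16.25
tcp_pos: [0.5265, 0.2594, 0.2237]
eef_rot: [-179.9, -0.1, -0.5]
contact_force: [0.5, 0.2, -2.0]
gripper_width: 0.0596
```

```bash
python3 -c "
from h import *
go(.526,.2595,.1857,-.6)"
```

```text
t 16.25 pos [0.5265 0.2594 0.2237] rot [-1.7992e+02 -1.1000e-01 -5.2000e-01] w 0.0596 F [ 0.5  0.2 -2. ] q1,q6 [45.3 44.1]
  shift [-0.0006 -0.      0.038 ] len 0.038 turnz 0.08
```

>>> carry_out --plan '[[[-0.0005, 0, 0.015], [0, 0, 0], 255], [[0, 0, 0.012], [0, 0, 0], 255], [[0, 0, 0.007], [0, 0, 0], 255], [[0, 0, 0.003], [0, 0, 0], 255], [[0, 0, 0.0015], [0, 0, 0], 255], [[0, 0, 0], [0, 0, 0], 255], [[0, 0, 0], [0, 0, 0], 0], [[0, 0, 0], [0, 0, 0], 0], [[0, 0, 0], [0, 0, 0], 0], [[0, 0, 0], [0, 0, 0], 0], [[0, 0, 0], [0, 0, 0], 0], [[0, 0, 0], [0, 0, 0], 0]]'

```text
time_s: 17.25
tcp_pos: [0.5255, 0.2591, 0.1838]
eef_rot: [-180.0, -0.0, -0.5]
contact_force: [-0.1, -1.0, -0.5]
gripper_width: 0.0871
```

>>> carry_out --plan '[[[0, 0, -0.01], [0, 0, 0], 0], [[0, 0, -0.03], [0, 0, 0], 0], [[0, 0, -0.04], [0, 0, 0], 0], [[0, 0, -0.04], [0, 0, 0], 0], [[0, 0, -0.04], [0, 0, 0], 0], [[0, 0, -0.04], [0, 0, 0], 0], [[0, 0, -0.02], [0, 0, 7.1], 0], [[0, 0, 0], [0, 0, 7.1], 0], [[0, 0, 0], [0, 0, 7.1], 0], [[0, 0, 0], [0, 0, 7.1], 0], [[0, 0, 0], [0, 0, 7.1], 0], [[0, 0, 0], [0, 0, 7.1], 0]]'

```text
time_s: 18.25
tcp_pos: [0.5252, 0.2588, 0.4046]
eef_rot: [-180.0, -0.0, -43.5]
contact_force: [0.1, 1.0, 0.2]
gripper_width: 0.0878
```

>>> carry_out --plan '[[[0, 0, 0], [0, 0, 7.1], 0], [[0, 0, 0], [0, 0, 7.1], 0], [[0, 0, 0], [0, 0, 7.1], 0], [[0, 0, 0], [0, 0, 7.1], 0], [[0, 0, 0], [0, 0, 7.1], 0], [[0, 0, 0], [0, 0, 7.1], 0], [[0, 0, 0], [0, 0, 7.1], 0], [[0, 0, 0], [0, 0, 0], 0]]'

```text
time_s: 18.92
tcp_pos: [0.5252, 0.2588, 0.4044]
eef_rot: [-180.0, 0.0, -93.2]
contact_force: [0.5, 0.1, 1.2]
gripper_width: 0.0878
```

```bash
python3 - <<'E'
from h import *
go(.557,.0015,.405,-93.5)
A=crop('scene',(180,125,350,265),4.7,'h1.png');B=crop('top',(165,145,365,245),4,'x.png')
A=cv2.imread("pics/h1.png")[:,:799]; cv2.imwrite("pics/h1.png",A)
E
```

```text
t 18.92 pos [0.5252 0.2588 0.4044] rot [-1.7999e+02  1.0000e-02 -9.3170e+01] w 0.0878 F [0.5 0.1 1.2] q1,q6 [ 45.4 -48.5]
  shift [ 0.2552 -0.0459 -0.0007] len 0.259 turnz 0.33
```

View pics/h1.png

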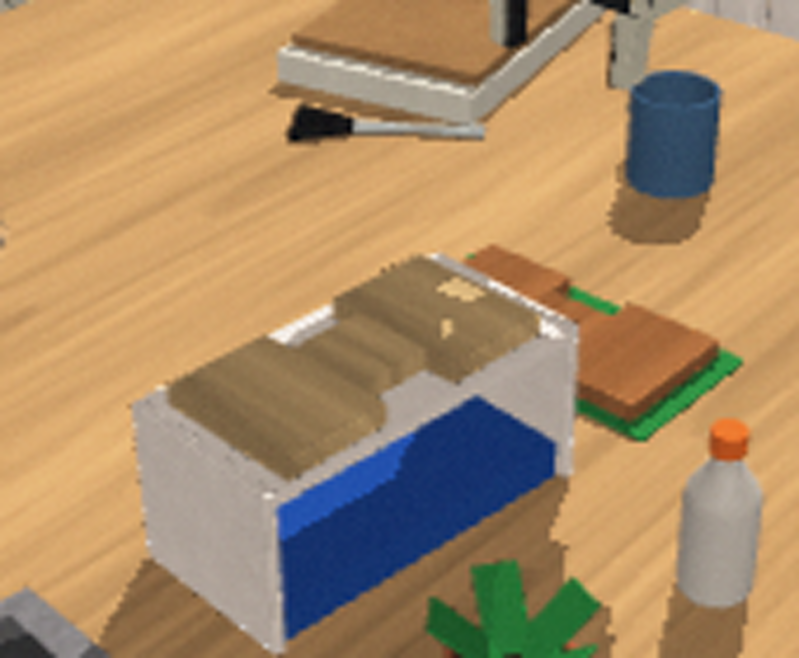

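View pics/x.png

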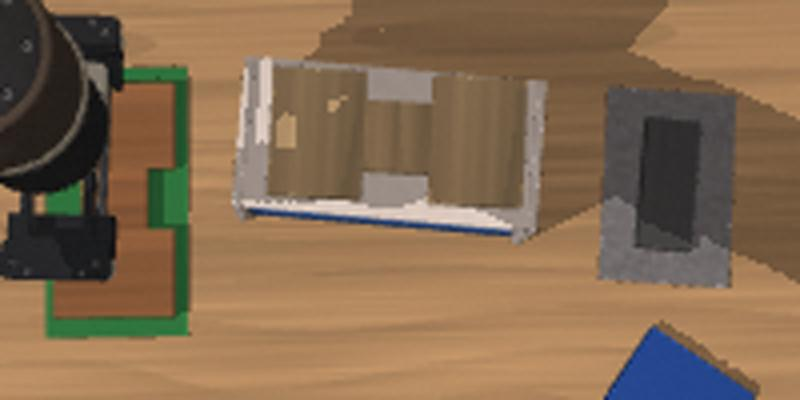

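Top view: the weight (635–702, 116–250) is centred and square on the pad (598–735, 88–287). Board_b lies on the green mat, and board_a is alone on the deck with its outline at (267–528, 66–206). Fitting both.

```bash
python3 - <<'E'
from h import *
T=lambda c:nat(c,(165,145),4);S=lambda c:nat(c,(180,125),4.7)
h=.135
o=[("top",T(c),l+(h,)) for c,l in [((272,66),(.055,.108)),((366,70),(.055,.028)),((432,76),(.055,-.028)),((528,80),(.055,-.108)),((366,100),(.03,.028)),((432,101),(.03,-.028)),((362,172),(-.03,.028)),((430,175),(-.03,-.028)),((362,200),(-.055,.028)),((428,205),(-.055,-.028)),((522,206),(-.055,-.108)),((267,193),(-.055,.108))]]
s=[("scene",S(c),l+(h,)) for c,l in [((168,387),(-.055,-.108)),((290,466),(.055,-.108)),((385,402),(.055,-.028)),((268,335),(-.055,-.028)),((335,296),(-.055,.028)),((418,254),(-.055,.108)),((540,320),(.055,.108))]]
for q in(o,s,o+s):
    p,e=fit(q,(.56,0,-4));print("a",p,np.abs(e).max(0))
go(p[0],p[1],.405,p[2]-90)
h=.018
b=[("top",T(c),l+(h,)) for c,l in [((175,83),(-.055,.108)),((175,318),(-.055,-.108)),((52,318),(.055,-.108)),((148,168),(-.03,.028)),((148,226),(-.03,-.028))]]
sb=[("scene",S(c),l+(h,)) for c,l in [((490,245),(-.055,-.108)),((570,286),(-.055,-.028)),((718,347),(.055,.108)),((630,410),(-.055,.108)),((627,304),(.055,.028))]]
b=[("top",T(c),l+(h,)) for c,l in [((175,83),(-.055,.108)),((175,318),(-.055,-.108)),((52,318),(.055,-.108)),((148,168),(-.03,.028)),((148,226),(-.03,-.028))]]
print("b",*fit(b,(.526,.26,-90)))
w=[("top",T(c),l+(.019,)) for c,l in [((645,116),(.06,.025)),((702,122),(.06,-.025)),((692,250),(-.06,-.025)),((635,246),(-.06,.025))]]
m=[("top",T(c),l+(.003,)) for c,l in [((610,88),(.09,.06)),((735,95),(.09,-.06)),((730,287),(-.09,-.06)),((598,278),(-.09,.06))]]
print("weight",fit(w,(.52,-.25,-7))[0],"pad",fit(m,(.52,-.25,-7))[0])
m=[("top",T(c),l+(.003,)) for c,l in [((188,67),(.125,-.065)),((189,336),(-.125,-.065)),((45,337),(-.125,.065))]]
print("mat",*fit(m,(.526,.26,0)))
E
```

```text
a [ 0.55776931  0.00733662 -4.25206931] [0.3 0.6]
a [ 0.55900571  0.00646065 -4.29029436] [1.  0.9]
a [ 0.55803337  0.00724072 -4.24376892] [0.9 1.1]
t 19.02 pos [0.5253 0.2589 0.4042] rot [-1.7998e+02  1.0000e-02 -9.2590e+01] w 0.0878 F [ 0.4  0.  -1.3] q1,q6 [ 45.4 -47.9]
  shift [ 0.2499 -0.0441 -0.0009] len 0.254 turnz 1.65
b [  0.52174233   0.19676608 -96.70451192] [[ -9.5  -0.9]
 [-15.9  -1.1]
 [ 45.2   1.8]
 [  1.7  -0.1]
 [  0.1   0.6]]
weight [ 0.52739642 -0.2450646  -7.16449925] pad [ 0.52657904 -0.24817708 -5.29169364]
mat [ 0.52563316  0.25944913 -0.8268178 ] [[ 0.1 -0.2]
 [-0.2  0. ]
 [ 0.1  0.1]]
```

```bash
python3 - <<'E'
from h import *
T=lambda c:nat(c,(165,145),4);S=lambda c:nat(c,(180,125),4.7);h=.018
b=[("top",T(c),l+(h,)) for c,l in [((174,83),(.055,.108)),((175,318),(.055,-.108)),((52,318),(-.055,-.108)),((148,168),(.03,.028)),((148,226),(.03,-.028))]]
print("b",*fit(b,(.526,.26,-90)))
s=[("scene",S(c),l+(h,)) for c,l in [((490,245),(.055,-.108)),((570,288),(.055,-.028)),((718,347),(-.055,.108)),((627,304),(.055,.028)),((630,407),(.055,.108))]]
s=[("scene",S(c),l+(h,)) for c,l in [((490,245),(-.055,-.108)),((570,286),(-.055,-.028)),((718,347),(-.055,.108)),((627,304),(-.055,.028)),((630,410),(.055,.108))]]
print("bs",*fit(s,(.526,.26,-90)));print(fit(s+b,(.526,.26,-90))[0])
E
```

```text
b [  0.52550727   0.26053794 -90.84530063] [[ 0.2 -0.4]
 [-0.1 -0.3]
 [ 0.2  0. ]
 [-0.1 -0. ]
 [-0.2  0.7]]
bs [  0.52652272   0.25611238 -90.99752373] [[-0.1  0.5]
 [-0.1 -1. ]
 [ 0.  -0.5]
 [ 0.4  0.6]
 [-0.2  0.2]]
[  0.52529675   0.25928055 -91.0924496 ]
```

>>> carry_out --plan '[[[0.0125, -0.0022, 0], [0, 0, 1.4], 0], [[0.025, -0.0044, 0], [0, 0, 0], 0], [[0.025, -0.0044, 0], [0, 0, 0], 0], [[0.025, -0.0044, 0], [0, 0, 0], 0], [[0.025, -0.0044, 0], [0, 0, 0], 0], [[0.025, -0.0044, 0], [0, 0, 0], 0], [[0.025, -0.0044, 0], [0, 0, 0], 0], [[0.025, -0.0044, 0], [0, 0, 0], 0], [[0.025, -0.0044, 0], [0, 0, 0], 0], [[0.025, -0.0044, 0.02], [0, 0, 0], 0], [[0.0125, -0.0022, 0.02], [0, 0, 0], 0], [[0, 0, 0], [0, 0, 0], 0]]'

```text
time_s: 20.02
tcp_pos: [0.5496, 0.0036, 0.3602]
eef_rot: [179.7, -0.1, -94.3]
contact_force: [-0.6, -0.0, -1.4]
gripper_width: 0.0877
```

```bash
python3 -c "
from h import *
go(.558,.0072,.3003,-94.25)"
```

```text
t 20.02 pos [0.5496 0.0036 0.3602] rot [ 1.7968e+02 -7.0000e-02 -9.4290e+01] w 0.0877 F [-0.6 -0.  -1.4] q1,q6 [ 20.8 -25. ]
  shift [-0.0043 -0.0085  0.0599] len 0.061 turnz -0.04
```

>>> carry_out --plan '[[[-0.0043, -0.0085, 0], [0, 0, 0], 0], [[0, 0, 0.015], [0, 0, 0], 0], [[0, 0, 0.02], [0, 0, 0], 0], [[0, 0, 0.013], [0, 0, 0], 0], [[0, 0, 0.006], [0, 0, 0], 0], [[0, 0, 0.004], [0, 0, 0], 0], [[0, 0, 0], [0, 0, 0], 0], [[0, 0, 0], [0, 0, 0], 255], [[0, 0, 0], [0, 0, 0], 255], [[0, 0, 0], [0, 0, 0], 255], [[0, 0, 0], [0, 0, 0], 255], [[0, 0, 0], [0, 0, 0], 255]]' --grip_force 25

```text
time_s: 21.02
tcp_pos: [0.5598, 0.0101, 0.3061]
eef_rot: [-180.0, 0.0, -94.2]
contact_force: [-2.8, -0.5, 1.2]
gripper_width: 0.0598
```

>>> carry_out --plan '[[[0, 0, 0], [0, 0, 0], 255], [[0, 0, -0.003], [0, 0, 0], 255], [[0, 0, -0.007], [0, 0, 0], 255], [[0, 0, -0.015], [0, 0, 0], 255], [[0, 0, -0.025], [0, 0, 0], 255], [[0, 0, -0.025], [0, 0, 0], 255], [[0, 0, -0.025], [0, 0, 0], 255], [[0, 0, -0.015], [0, 0, 0], 255], [[0, 0, 0], [0, 0, 0], 255], [[0, 0, 0], [0, 0, 0], 255]]'

```text
time_s: 21.85
tcp_pos: [0.5598, 0.0102, 0.4215]
eef_rot: [-179.9, 0.1, -94.2]
contact_force: [-0.6, 0.0, -3.4]
gripper_width: 0.0595
```

```bash
python3 -c "
from h import *
go(.5258,.2595,.415,-.9)"
```

```text
t 21.85 pos [0.5598 0.0102 0.4215] rot [-1.7991e+02  6.0000e-02 -9.4250e+01] w 0.0595 F [-0.6  0.  -3.4] q1,q6 [ 21.1 -25.3]
  shift [-0.2461  0.0524  0.0067] len 0.252 turnz -93.35
```

>>> carry_out --plan '[[[-0.0125, 0.0028, 0], [0, 0, 0], 255], [[-0.0246, 0.0056, 0], [0, 0, 0], 255], [[-0.0246, 0.0056, 0], [0, 0, 0], 255], [[-0.0246, 0.0056, 0], [0, 0, 0], 255], [[-0.0246, 0.0056, 0], [0, 0, 0], 255], [[-0.0246, 0.0056, 0], [0, 0, 0], 255], [[-0.0246, 0.0056, 0], [0, 0, 0], 255], [[-0.0246, 0.0056, 0], [0, 0, 0], 255], [[-0.0246, 0.0056, 0], [0, 0, 0], 255], [[-0.0246, 0.0056, 0], [0, 0, 0], 255], [[-0.0122, 0.0028, 0], [0, 0, 0], 255], [[0, 0, 0], [0, 0, 0], 255]]'

```text
time_s: 22.85
tcp_pos: [0.5215, 0.2623, 0.4189]
eef_rot: [179.9, -0.1, -94.1]
contact_force: [0.5, 0.1, -1.0]
gripper_width: 0.0596
```

>>> carry_out --plan '[[[0, 0, 0], [0, 0, -4], 255], [[0, 0, 0], [0, 0, -7.1], 255], [[0, 0, 0], [0, 0, -7.1], 255], [[0, 0, 0], [0, 0, -7.1], 255], [[0, 0, 0], [0, 0, -7.1], 255], [[0, 0, 0], [0, 0, -7.1], 255], [[0, 0, 0], [0, 0, -7.1], 255], [[0, 0, 0], [0, 0, -7.1], 255], [[0, 0, 0], [0, 0, -7.1], 255], [[0, 0, 0], [0, 0, -7.1], 255], [[0, 0, 0], [0, 0, -7.1], 255], [[0, 0, 0], [0, 0, -7.1], 255]]'

```text
time_s: 23.85
tcp_pos: [0.522, 0.2591, 0.4196]
eef_rot: [179.9, 0.1, -11.8]
contact_force: [0.3, 0.0, -1.1]
gripper_width: 0.0597
```

>>> carry_out --plan '[[[0, 0, 0], [0, 0, -7.1], 255], [[0, 0, 0], [0, 0, -4.6], 255], [[0, 0, 0.03], [0, 0, 0], 255], [[0, 0, 0.04], [0, 0, 0], 255], [[0, 0, 0.04], [0, 0, 0], 255], [[0, 0, 0.03], [0, 0, 0], 255], [[0, 0, 0.02], [0, 0, 0], 255], [[0, 0, 0.01], [0, 0, 0], 255], [[0, 0, 0], [0, 0, 0], 255], [[0, 0, 0], [0, 0, 0], 255], [[0, 0, 0], [0, 0, 0], 255]]'

```text
time_s: 24.77
tcp_pos: [0.5228, 0.2601, 0.2521]
eef_rot: [-179.9, -0.1, -0.4]
contact_force: [0.1, 0.1, -2.0]
gripper_width: 0.0597
```

```bash
python3 - <<'E'
from h import *
go(.5222,.2593,.2041,-.5)
crop('scene',(235,125,375,235),5.7,'k1.png')
E
```

```text
t 24.77 pos [0.5228 0.2601 0.2521] rot [-1.7993e+02 -1.0000e-01 -4.2000e-01] w 0.0597 F [ 0.1  0.1 -2. ] q1,q6 [45.6 43.9]
  shift [-0.0007  0.0008  0.048 ] len 0.048 turnz 0.08
```

View pics/k1.png

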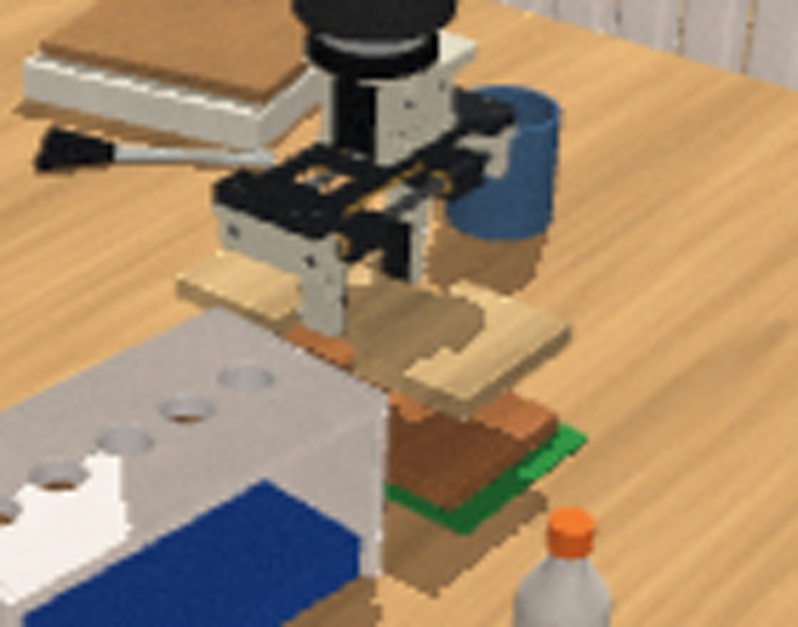

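Board_a hangs level and square above board_b, and the sleeve holes are showing. Lowering it.

>>> carry_out --plan '[[[-0.0005, 0.0006, 0.015], [0, 0, 0], 255], [[0, 0, 0.015], [0, 0, 0], 255], [[0, 0, 0.011], [0, 0, 0], 255], [[0, 0, 0.005], [0, 0, 0], 255], [[0, 0, 0.002], [0, 0, 0], 255], [[0, 0, 0.001], [0, 0, 0], 255], [[0, 0, 0], [0, 0, 0], 255], [[0, 0, 0], [0, 0, 0], 0], [[0, 0, 0], [0, 0, 0], 0], [[0, 0, 0], [0, 0, 0], 0], [[0, 0, 0], [0, 0, 0], 0], [[0, 0, 0], [0, 0, 0], 0]]'

```text
time_s: 25.82
tcp_pos: [0.5219, 0.2593, 0.2018]
eef_rot: [-180.0, -0.0, -0.4]
contact_force: [0.4, 0.2, 0.2]
gripper_width: 0.0852
```

>>> carry_out --plan '[[[0, 0, 0], [0, 0, 0], 0], [[0, 0, -0.01], [0, 0, 0], 0], [[0, 0, -0.03], [0, 0, 0], 0], [[0, 0, -0.04], [0, 0, 0], 0], [[0, 0, -0.04], [0, 0, 0], 0], [[0, 0, -0.04], [0, 0, 0], 0], [[0, 0, -0.04], [0, 0, 0], 0], [[0, 0, -0.01], [0, 0, 0], 0], [[0, 0, 0], [0, 0, 0], 0]]'

```text
time_s: 26.57
tcp_pos: [0.5223, 0.2593, 0.4173]
eef_rot: [-179.7, -0.4, -0.4]
contact_force: [0.4, 0.4, -0.9]
gripper_width: 0.0879
```

```bash
python3 - <<'E'
from h import *
go(.523,-.4235,.405,48-90)
go(.523,-.4235,.405,48)
E
```

```text
t 26.57 pos [0.5223 0.2593 0.4173] rot [-179.69   -0.38   -0.41] w 0.0879 F [ 0.4  0.4 -0.9] q1,q6 [45.6 43.9]
  shift [0.0056 0.6828 0.0087] len 0.683 turnz 41.59
t 26.57 pos [0.5223 0.2593 0.4173] rot [-179.69   -0.38   -0.41] w 0.0879 F [ 0.4  0.4 -0.9] q1,q6 [45.6 43.9]
  shift [0.0056 0.6828 0.0087] len 0.683 turnz -48.41
```

>>> carry_out --plan '[[[0, 0.02, 0], [0, 0, 0], 0], [[0, 0.037, 0], [0, 0, 6.9], 0], [[0.0044, 0.0367, 0], [0, 0, 6.9], 0], [[0.0089, 0.0359, 0], [0, 0, 6.9], 0], [[0.0131, 0.0346, 0], [0, 0, 6.9], 0], [[0.0172, 0.0328, 0], [0, 0, 6.9], 0], [[0.021, 0.0305, 0], [0, 0, 6.9], 0], [[0.0245, 0.0277, 0], [0, 0, 0], 0], [[0.0245, 0.0277, 0], [0, 0, 0], 0], [[0.0245, 0.0277, 0], [0, 0, 0], 0], [[0.0245, 0.0277, 0], [0, 0, 0], 0], [[0, 0, 0], [0, 0, 0], 0]]'

```text
time_s: 27.57
tcp_pos: [0.5183, -0.1355, 0.4113]
eef_rot: [179.9, 0.0, -42.1]
contact_force: [0.8, 0.8, -0.3]
gripper_width: 0.0872
```

```bash
python3 - <<'E'
from h import *
go(.523,-.4235,.405,48-90)
a=crop("top",(355,160,415,215),7,"x.png");b=crop("scene",(95,260,155,335),7,"y.png")
A=cv2.imread("pics/x.png")[:,:400];B=cv2.imread("pics/y.png")[:,:399];H=525
C=crop("top",(195,145,395,245),4,"z.png",a)
p=lambda I:cv2.copyMakeBorder(I,0,H-len(I),0,0,0);cv2.imwrite("pics/l1.png",np.hstack([p(A),p(B)]))
E
```

```text
t 27.57 pos [ 0.5183 -0.1355  0.4113] rot [ 1.799e+02  3.000e-02 -4.207e+01] w 0.0872 F [ 0.8  0.8 -0.3] q1,q6 [ 6.3 41.6]
  shift [0.1965 0.2107 0.0065] len 0.288 turnz -0.07
```

View pics/z.png

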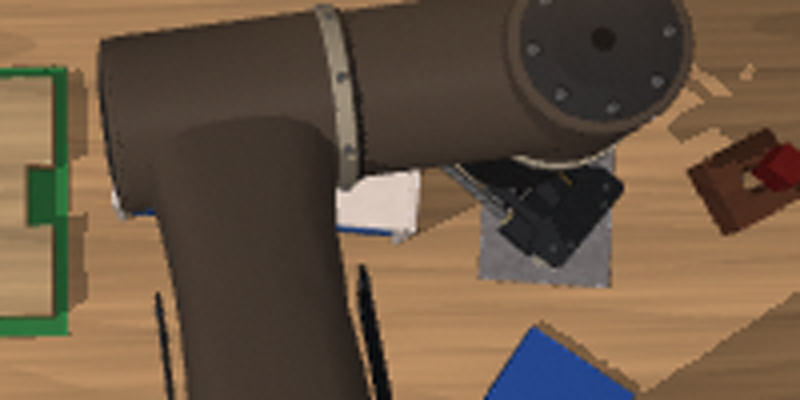

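```bash
python3 - <<'E'
from h import *
st=np.array([.5548,.0122]);yw=np.radians(-5.6);R=np.array([[np.cos(yw),-np.sin(yw)],[np.sin(yw),np.cos(yw)]])
t=np.linspace(0,2*np.pi,40)
dr=[]
for y in(-.088,-.044,0,.044,.088):
    c=st+R@[0,y];print(c.round(4));dr.append(np.c_[c[0]+.0155*np.cos(t),c[1]+.0155*np.sin(t),np.full(40,.12)])
dr.append(rect(st,-5.6,.13,.26,.12))
crop("scene",(195,165,310,245),7,"m1.png",draw=dr)
im=r.capture("top");b=im[160:215,385:415].astype(int)
m=((im[...,0].astype(int)-im[...,1]>60)&(im[...,1]<45)).astype(np.uint8);m[:,:380]=0;m[:165]=0;m[215:]=0
ys,xs=np.nonzero(m);print(len(xs),xs.min(),xs.max(),ys.min(),ys.max())
for y in range(ys.min(),ys.max()+1): print(y,[int(im[y,x,0]) if m[y,x] else 0 for x in range(xs.min(),xs.max()+1)])
E
```

```text
[ 0.5462 -0.0754]
[ 0.5505 -0.0316]
[0.5548 0.0122]
[0.5591 0.056 ]
[0.5634 0.0998]
58 387 397 181 190
181 [0, 0, 0, 0, 88, 91, 0, 0, 0, 0, 0]
182 [0, 0, 0, 0, 89, 89, 89, 0, 0, 0, 0]
183 [0, 0, 0, 89, 90, 88, 87, 89, 104, 0, 0]
184 [0, 0, 89, 88, 88, 88, 87, 87, 91, 0, 0]
185 [0, 92, 89, 88, 88, 88, 88, 88, 89, 89, 91]
186 [89, 88, 89, 88, 87, 88, 88, 89, 88, 90, 0]
187 [0, 87, 89, 89, 88, 87, 89, 88, 88, 0, 0]
188 [0, 0, 0, 90, 88, 89, 89, 88, 88, 0, 0]
189 [0, 0, 0, 0, 89, 86, 90, 91, 0, 0, 0]
190 [0, 0, 0, 0, 0, 89, 90, 0, 0, 0, 0]
```

View pics/m1.png

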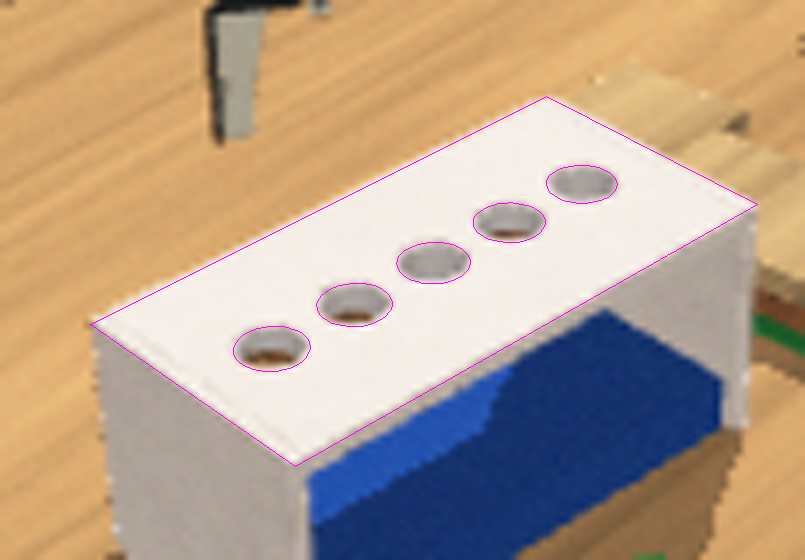

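The model fits the holes and deck edge closely. Brown cork shows in sleeves 1, 2 and 4, at (272,355), (355,316) and (509,235). Sleeves 3 (433,262) and 5 (582,184) are empty. Now the dowel.

>>> carry_out --plan '[[[0.012, 0.013, 0], [0, 0, 0], 0], [[0.0245, 0.02625, 0], [0, 0, 0], 0], [[0.0245, 0.02625, 0], [0, 0, 0], 0], [[0.0245, 0.02625, 0], [0, 0, 0], 0], [[0.0245, 0.02625, 0], [0, 0, 0], 0], [[0.0245, 0.02625, 0], [0, 0, 0], 0], [[0.0245, 0.02625, 0], [0, 0, 0], 0], [[0.0245, 0.02625, 0], [0, 0, 0], 0], [[0.0125, 0.01325, 0.02], [0, 0, 0], 0], [[0, 0, 0.03], [0, 0, 0], 0], [[0, 0, 0], [0, 0, 0], 0], [[0, 0, 0], [0, 0, 0], 0]]'

```text
time_s: 28.77
tcp_pos: [0.5254, -0.4168, 0.3601]
eef_rot: [179.9, 0.2, -41.8]
contact_force: [0.5, -0.0, 0.3]
gripper_width: 0.0875
```

```bash
python3 - <<'E'
from h import *
go(.5225,-.4225,.276,-42)
E
```

```text
t 28.77 pos [ 0.5254 -0.4168  0.3601] rot [179.92   0.24 -41.76] w 0.0875 F [ 0.5 -0.   0.3] q1,q6 [-21.8  70. ]
  shift [0.002  0.0061 0.0841] len 0.084 turnz 0.24
```

>>> carry_out --plan '[[[0.002, 0.0061, 0.01], [0, 0, 0], 0], [[0, 0, 0.025], [0, 0, 0], 0], [[0, 0, 0.025], [0, 0, 0], 0], [[0, 0, 0.015], [0, 0, 0], 0], [[0, 0, 0.007], [0, 0, 0], 0], [[0, 0, 0.0015], [0, 0, 0], 0], [[0, 0, 0], [0, 0, 0], 0], [[0, 0, 0], [0, 0, 0], 255], [[0, 0, 0], [0, 0, 0], 255], [[0, 0, 0], [0, 0, 0], 255], [[0, 0, 0], [0, 0, 0], 255], [[0, 0, 0], [0, 0, 0], 255]]' --grip_force 40

```text
time_s: 29.77
tcp_pos: [0.5226, -0.4239, 0.2787]
eef_rot: [-180.0, -0.0, -41.8]
contact_force: [0.3, 0.4, -0.5]
gripper_width: 0.06
```

>>> carry_out --plan '[[[0, 0, 0], [0, 0, 0], 255], [[0, 0, 0], [0, 0, 0], 255], [[0, 0, 0], [0, 0, 0], 255], [[0, 0, 0], [0, 0, 0], 255]]'

```text
time_s: 30.1
tcp_pos: [0.5225, -0.4239, 0.2781]
eef_rot: [180.0, 0.0, -41.8]
contact_force: [-0.9, 0.4, -0.4]
gripper_width: 0.0335
```

```bash
python3 - <<'E'
from h import *
go(.523,-.4243,.276,-42)
s=r.get_state();print(s["moment"])
E
```

```text
t 30.1 pos [ 0.5225 -0.4239  0.2781] rot [ 1.800e+02  1.000e-02 -4.184e+01] w 0.0335 F [-0.9  0.4 -0.4] q1,q6 [-22.5  70.6]
  shift [ 0.0006 -0.      0.0021] len 0.002 turnz 0.16
[-0.02003284  0.1360216  -0.01350878]
```

>>> carry_out --plan '[[[0, 0, 0], [0, 0, 0], 255], [[0, 0, 0], [0, 0, 0], 255], [[0, 0, 0], [0, 0, 0], 255], [[0, 0, 0], [0, 0, 0], 255], [[0, 0, 0], [0, 0, 0], 255]]'

```text
time_s: 30.52
tcp_pos: [0.5225, -0.4239, 0.2781]
eef_rot: [180.0, 0.0, -41.8]
contact_force: [-0.2, -0.2, -1.1]
gripper_width: 0.0278
```

```bash
python3 - <<'E'
from h import *
go(.523,-.4243,.276,-42)
s=r.get_state();print(s["moment"])
E
```

```text
t 30.52 pos [ 0.5225 -0.4239  0.2781] rot [ 1.800e+02  1.000e-02 -4.184e+01] w 0.0278 F [-0.2 -0.2 -1.1] q1,q6 [-22.5  70.6]
  shift [ 0.0007 -0.      0.0021] len 0.002 turnz 0.16
[-0.09868202  0.16393369 -0.01974261]
```

>>> carry_out --plan '[[[0, 0, -0.01], [0, 0, 0], 255], [[0, 0, -0.02], [0, 0, 0], 255], [[0, 0, -0.03], [0, 0, 0], 255], [[0, 0, -0.03], [0, 0, 0], 255], [[0, 0, -0.03], [0, 0, 0], 255], [[0, 0, -0.02], [0, 0, 0], 255], [[0, 0, -0.01], [0, 0, 0], 255], [[0, 0, 0], [0, 0, 0], 255], [[0, 0, 0], [0, 0, 0], 255], [[0, 0, 0], [0, 0, 0], 255]]'

```text
time_s: 31.35
tcp_pos: [0.5222, -0.4236, 0.4262]
eef_rot: [180.0, 0.2, -41.8]
contact_force: [-0.6, 0.2, -0.5]
gripper_width: 0.0279
```

```bash
python3 - <<'E'
from h import *
go(.5462,-.0754,.42,-42)
p=r.get_state()["tcp_pos"];t=np.linspace(0,2*np.pi,30)
f=p-[0,0,.2681]
c=lambda z,ra:np.c_[f[0]+ra*np.cos(t),f[1]+ra*np.sin(t),np.full(30,f[2]+z)]
hd=[rect(f[:2],48,.028,.028,f[2]+z) for z in(.085,.13)]
crop("scene",(95,205,165,285),7,"n1.png",draw=[c(0,.008),c(.085,.008)]+hd)
E
```

```text
t 31.35 pos [ 0.5222 -0.4236  0.4262] rot [ 1.7998e+02  1.6000e-01 -4.1850e+01] w 0.0279 F [-0.6  0.2 -0.5] q1,q6 [-22.5  70.7]
  shift [-0.2144 -0.2754  0.0067] len 0.349 turnz 0.15
```

View pics/n1.png

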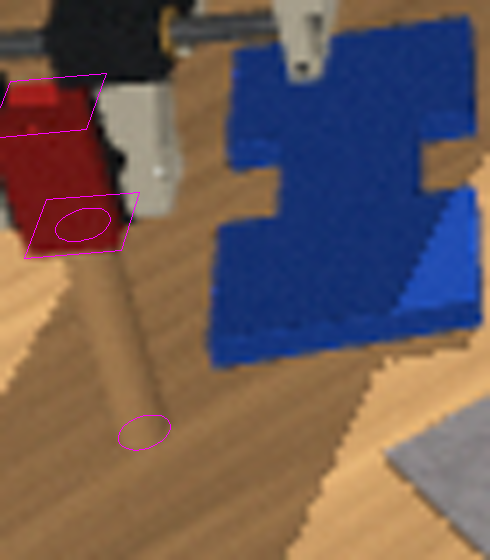

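The drawn dowel outline and the picture agree to within about 1.5 mm, and the shank hangs vertical. Moving over sleeve 1.

>>> carry_out --plan '[[[-0.0108, -0.0137, 0], [0, 0, 0], 255], [[-0.0217, -0.02746, 0], [0, 0, 0], 255], [[-0.0217, -0.02746, 0], [0, 0, 0], 255], [[-0.0217, -0.02746, 0], [0, 0, 0], 255], [[-0.0217, -0.02746, 0], [0, 0, 0], 255], [[-0.0217, -0.02746, 0], [0, 0, 0], 255], [[-0.0217, -0.02746, 0], [0, 0, 0], 255], [[-0.0217, -0.02746, 0], [0, 0, 0], 255], [[-0.0217, -0.02746, 0], [0, 0, 0], 255], [[-0.0217, -0.02746, 0], [0, 0, 0], 255], [[-0.0109, -0.0137, 0], [0, 0, 0], 255], [[0, 0, 0], [0, 0, 0], 255]]'

```text
time_s: 32.4
tcp_pos: [0.544, -0.0715, 0.4268]
eef_rot: [179.9, 0.1, -41.6]
contact_force: [0.5, -0.4, -0.6]
gripper_width: 0.0278
```

>>> carry_out --plan '[[[0, 0, 0], [0, 0, 0], 255], [[0, 0, 0], [0, 0, 0], 255], [[0, 0, 0], [0, 0, 0], 255]]'

```text
time_s: 32.65
tcp_pos: [0.5439, -0.0753, 0.4275]
eef_rot: [179.9, 0.0, -41.9]
contact_force: [-0.3, 0.4, -1.3]
gripper_width: 0.0277
```

```bash
python3 - <<'E'
from h import *
go(.5437,-.0743,.42,-42)
E
```

```text
t 32.65 pos [ 0.5439 -0.0753  0.4275] rot [ 1.7994e+02  4.0000e-02 -4.1880e+01] w 0.0277 F [-0.3  0.4 -1.3] q1,q6 [12.6 35.6]
  shift [-0.0008 -0.0006  0.0075] len 0.008 turnz 0.12
```

>>> carry_out --plan '[[[-0.0008, -0.0006, 0.01], [0, 0, 0], 255], [[0, 0, 0.012], [0, 0, 0], 255], [[0, 0, 0.01], [0, 0, 0], 255], [[0, 0, 0.006], [0, 0, 0], 255], [[0, 0, 0.005], [0, 0, 0], 255], [[0, 0, 0.003], [0, 0, 0], 255], [[0, 0, 0], [0, 0, 0], 255], [[0, 0, 0], [0, 0, 0], 255]]'

```text
time_s: 33.32
tcp_pos: [0.5439, -0.0737, 0.3823]
eef_rot: [180.0, -0.0, -41.8]
contact_force: [0.8, -0.0, -0.5]
gripper_width: 0.028
```

>>> carry_out --plan '[[[0, 0, 0.003], [0, 0, 0], 255], [[0, 0, 0.003], [0, 0, 0], 255], [[0, 0, 0.003], [0, 0, 0], 255], [[0, 0, 0.003], [0, 0, 0], 255], [[0, 0, 0.003], [0, 0, 0], 255], [[0, 0, 0.003], [0, 0, 0], 255]]'

```text
time_s: 33.82
tcp_pos: [0.5439, -0.0737, 0.365]
eef_rot: [-180.0, -0.1, -41.8]
contact_force: [-1.7, 0.7, 5.7]
gripper_width: 0.0278
```

>>> carry_out --plan '[[[0, 0, 0.003], [0, 0, 0], 255], [[0, 0, 0.003], [0, 0, 0], 255], [[0, 0, 0.003], [0, 0, 0], 255], [[0, 0, 0.003], [0, 0, 0], 255], [[0, 0, 0.003], [0, 0, 0], 255], [[0, 0, 0.003], [0, 0, 0], 255]]'

```text
time_s: 34.32
tcp_pos: [0.5437, -0.0736, 0.3457]
eef_rot: [180.0, 0.0, -41.8]
contact_force: [0.3, 0.4, -0.4]
gripper_width: 0.0281
```

>>> carry_out --plan '[[[0, 0, 0.003], [0, 0, 0], 255], [[0, 0, 0.003], [0, 0, 0], 255], [[0, 0, 0.003], [0, 0, 0], 255], [[0, 0, 0.003], [0, 0, 0], 255], [[0, 0, 0.003], [0, 0, 0], 255], [[0, 0, 0.003], [0, 0, 0], 255], [[0, 0, 0.003], [0, 0, 0], 255], [[0, 0, 0.003], [0, 0, 0], 255], [[0, 0, 0], [0, 0, 0], 255], [[0, 0, 0], [0, 0, 0], 255]]'

```text
time_s: 35.15
tcp_pos: [0.5437, -0.0736, 0.322]
eef_rot: [180.0, 0.0, -41.8]
contact_force: [-0.6, -0.2, -1.1]
gripper_width: 0.028
```

```bash
python3 - <<'E'
from h import *
go(.5437,-.0743,.42,-42)
E
```

```text
t 35.15 pos [ 0.5437 -0.0736  0.322 ] rot [ 1.7998e+02  1.0000e-02 -4.1830e+01] w 0.028 F [-0.6 -0.2 -1.1] q1,q6 [12.8 35.4]
  shift [ 0.0004  0.0006 -0.098 ] len 0.098 turnz 0.17
```

>>> carry_out --plan '[[[0, 0, -0.01], [0, 0, 0], 255], [[0, 0, -0.02], [0, 0, 0], 255], [[0, 0, -0.025], [0, 0, 0], 255], [[0, 0, -0.02], [0, 0, 0], 255], [[0, 0, -0.015], [0, 0, 0], 255], [[0, 0, 0], [0, 0, 0], 255], [[-0.009, -0.012, 0], [0, 0, 0], 255], [[-0.009, -0.012, 0], [0, 0, 0], 255], [[-0.0084, -0.0121, 0], [0, 0, 0], 255], [[0, 0, 0], [0, 0, 0], 255], [[0, 0, 0], [0, 0, 0], 255], [[0, 0, 0], [0, 0, 0], 255]]'

```text
time_s: 36.15
tcp_pos: [0.548, -0.0292, 0.4122]
eef_rot: [180.0, 0.0, -41.8]
contact_force: [0.2, -0.8, -1.4]
gripper_width: 0.0282
```

```bash
python3 - <<'E'
from h import *
go(.548,-.0303,.382,-42)
E
```

```text
t 36.15 pos [ 0.548  -0.0292  0.4122] rot [ 1.7999e+02  1.0000e-02 -4.1820e+01] w 0.0282 F [ 0.2 -0.8 -1.4] q1,q6 [17.4 30.8]
  shift [0.0007 0.0008 0.0302] len 0.03 turnz 0.18
```

>>> carry_out --plan '[[[0.0007, 0.0008, 0.008], [0, 0, 0], 255], [[0, 0, 0.008], [0, 0, 0], 255], [[0, 0, 0.008], [0, 0, 0], 255], [[0, 0, 0.006], [0, 0, 0], 255], [[0, 0, 0.003], [0, 0, 0], 255], [[0, 0, 0.003], [0, 0, 0], 255], [[0, 0, 0.003], [0, 0, 0], 255], [[0, 0, 0.003], [0, 0, 0], 255], [[0, 0, 0.003], [0, 0, 0], 255], [[0, 0, 0.003], [0, 0, 0], 255]]'

```text
time_s: 36.98
tcp_pos: [0.5481, -0.0302, 0.3648]
eef_rot: [-180.0, -0.0, -41.8]
contact_force: [-2.6, 1.1, 6.3]
gripper_width: 0.0279
```

>>> carry_out --plan '[[[0, 0, 0.003], [0, 0, 0], 255], [[0, 0, 0.003], [0, 0, 0], 255], [[0, 0, 0.003], [0, 0, 0], 255], [[0, 0, 0.003], [0, 0, 0], 255], [[0, 0, 0.003], [0, 0, 0], 255], [[0, 0, 0.003], [0, 0, 0], 255]]'

```text
time_s: 37.48
tcp_pos: [0.5482, -0.0301, 0.3459]
eef_rot: [-180.0, -0.0, -41.8]
contact_force: [-0.2, 0.8, -0.9]
gripper_width: 0.0277
```

>>> carry_out --plan '[[[0, 0, 0.003], [0, 0, 0], 255], [[0, 0, 0.003], [0, 0, 0], 255], [[0, 0, 0.003], [0, 0, 0], 255], [[0, 0, 0.003], [0, 0, 0], 255], [[0, 0, 0.003], [0, 0, 0], 255], [[0, 0, 0.003], [0, 0, 0], 255], [[0, 0, 0.003], [0, 0, 0], 255], [[0, 0, 0.003], [0, 0, 0], 255], [[0, 0, 0], [0, 0, 0], 255], [[0, 0, 0], [0, 0, 0], 255]]'

```text
time_s: 38.32
tcp_pos: [0.5481, -0.0302, 0.322]
eef_rot: [180.0, 0.0, -41.8]
contact_force: [-0.2, 0.2, -1.9]
gripper_width: 0.0274
```

```bash
python3 - <<'E'
from h import *
go(.548,-.0303,.322,-42)
E
```

```text
t 38.32 pos [ 0.5481 -0.0302  0.322 ] rot [ 1.7998e+02  1.0000e-02 -4.1830e+01] w 0.0274 F [-0.2  0.2 -1.9] q1,q6 [17.3 30.9]
  shift [-0.      0.0002 -0.    ] len 0.0 turnz 0.17
```

>>> carry_out --plan '[[[0, 0, -0.01], [0, 0, 0], 255], [[0, 0, -0.02], [0, 0, 0], 255], [[0, 0, -0.025], [0, 0, 0], 255], [[0, 0, -0.02], [0, 0, 0], 255], [[0, 0, -0.015], [0, 0, 0], 255], [[0, 0, 0], [0, 0, 0], 255], [[-0.013, -0.0177, 0], [0, 0, 0], 255], [[-0.013, -0.0177, 0], [0, 0, 0], 255], [[-0.013, -0.0177, 0], [0, 0, 0], 255], [[-0.013, -0.0177, 0], [0, 0, 0], 255], [[0, 0, 0], [0, 0, 0], 255], [[0, 0, 0], [0, 0, 0], 255]]'

```text
time_s: 39.32
tcp_pos: [0.5566, 0.0582, 0.4122]
eef_rot: [180.0, 0.0, -41.7]
contact_force: [0.2, -0.8, -1.0]
gripper_width: 0.0277
```

>>> carry_out --plan '[[[0, 0, 0], [0, 0, 0], 255], [[0, 0, 0], [0, 0, 0], 255]]'

```text
time_s: 39.48
tcp_pos: [0.5565, 0.0567, 0.4122]
eef_rot: [180.0, 0.0, -41.9]
contact_force: [0.7, -1.3, -0.6]
gripper_width: 0.0276
```

```bash
python3 - <<'E'
from h import *
go(.5566,.0573,.382,-42)
E
```

```text
t 39.48 pos [0.5565 0.0567 0.4122] rot [179.99   0.   -41.86] w 0.0276 F [ 0.7 -1.3 -0.6] q1,q6 [25.9 22.3]
  shift [-0.0003 -0.0005  0.0302] len 0.03 turnz 0.14
```

>>> carry_out --plan '[[[0, 0, 0.008], [0, 0, 0], 255], [[0, 0, 0.008], [0, 0, 0], 255], [[0, 0, 0.008], [0, 0, 0], 255], [[0, 0, 0.006], [0, 0, 0], 255], [[0, 0, 0.003], [0, 0, 0], 255], [[0, 0, 0.003], [0, 0, 0], 255], [[0, 0, 0.003], [0, 0, 0], 255], [[0, 0, 0.003], [0, 0, 0], 255], [[0, 0, 0.003], [0, 0, 0], 255], [[0, 0, 0.003], [0, 0, 0], 255]]'

```text
time_s: 40.32
tcp_pos: [0.5566, 0.0573, 0.3648]
eef_rot: [-180.0, -0.0, -41.8]
contact_force: [-3.2, -0.2, 4.7]
gripper_width: 0.0277
```

>>> carry_out --plan '[[[0, 0, 0.003], [0, 0, 0], 255], [[0, 0, 0.003], [0, 0, 0], 255], [[0, 0, 0.003], [0, 0, 0], 255], [[0, 0, 0.003], [0, 0, 0], 255], [[0, 0, 0.003], [0, 0, 0], 255], [[0, 0, 0.003], [0, 0, 0], 255]]'

```text
time_s: 40.82
tcp_pos: [0.5567, 0.0573, 0.3459]
eef_rot: [-180.0, -0.0, -41.8]
contact_force: [-0.8, 0.6, -1.9]
gripper_width: 0.0281
```

>>> carry_out --plan '[[[0, 0, 0.003], [0, 0, 0], 255], [[0, 0, 0.003], [0, 0, 0], 255], [[0, 0, 0.003], [0, 0, 0], 255], [[0, 0, 0.003], [0, 0, 0], 255], [[0, 0, 0.003], [0, 0, 0], 255], [[0, 0, 0.003], [0, 0, 0], 255], [[0, 0, 0.003], [0, 0, 0], 255], [[0, 0, 0.003], [0, 0, 0], 255], [[0, 0, 0], [0, 0, 0], 255], [[0, 0, 0], [0, 0, 0], 255]]'

```text
time_s: 41.65
tcp_pos: [0.5566, 0.0573, 0.322]
eef_rot: [180.0, 0.0, -41.8]
contact_force: [-0.2, -0.2, -1.0]
gripper_width: 0.0277
```

>>> carry_out --plan '[[[0, 0, -0.01], [0, 0, 0], 255], [[0, 0, -0.02], [0, 0, 0], 255], [[0, 0, -0.025], [0, 0, 0], 255], [[0, 0, -0.025], [0, 0, 0], 255], [[0, 0, -0.02], [0, 0, 0], 255], [[0, 0, 0], [0, 0, 0], 255], [[0, 0, 0], [0, 0, 0], 255]]'

```text
time_s: 42.23
tcp_pos: [0.5567, 0.0573, 0.4244]
eef_rot: [-179.8, -0.1, -41.8]
contact_force: [0.3, -0.1, -1.4]
gripper_width: 0.0281
```

```bash
python3 - <<'E'
from h import *
go(.5223,-.4238,.42,-42)
go(.5223,-.0,.42,-42)
im=crop("scene",(190,160,330,265),5,"o1.png")
# mean colour at the deep lower part of each hole
st=np.array([.5548,.0122]);a=np.radians(-5.6)
for i,y in enumerate((-.088,-.044,0,.044,.088),1):
    c=st+[-np.sin(a)*y,np.cos(a)*y]; p=proj("scene",[c[0],c[1],.108])[0].round().astype(int)
    print(i,p,im[p[1]-1:p[1]+3,p[0]].tolist())
E
```

```text
t 42.23 pos [0.5567 0.0573 0.4244] rot [-1.798e+02 -9.000e-02 -4.183e+01] w 0.0281 F [ 0.3 -0.1 -1.4] q1,q6 [25.9 22.2]
  shift [0.2952 0.3814 0.0036] len 0.482 turnz 0.17
t 42.23 pos [0.5567 0.0573 0.4244] rot [-1.798e+02 -9.000e-02 -4.183e+01] w 0.0281 F [ 0.3 -0.1 -1.4] q1,q6 [25.9 22.2]
  shift [0.0126 0.0657 0.0042] len 0.067 turnz 0.17
1 [234 218] [[217, 205, 198], [245, 237, 231], [244, 237, 229], [244, 237, 231]]
2 [245 211] [[169, 162, 159], [236, 228, 219], [245, 239, 232], [245, 238, 231]]
3 [257 205] [[166, 160, 155], [241, 234, 227], [243, 236, 229], [244, 237, 230]]
4 [267 200] [[234, 224, 215], [244, 238, 231], [239, 231, 222], [179, 164, 153]]
5 [278 194] [[193, 183, 177], [244, 237, 230], [245, 238, 230], [244, 238, 230]]
```

>>> carry_out --plan '[[[0.0105, 0.0136, 0], [0, 0, 0], 255], [[0.0211, 0.0272, 0], [0, 0, 0], 255], [[0.0211, 0.0272, 0], [0, 0, 0], 255], [[0.0211, 0.0272, 0], [0, 0, 0], 255], [[0.0211, 0.0272, 0], [0, 0, 0], 255], [[0.0211, 0.0272, 0], [0, 0, 0], 255], [[0.0211, 0.0272, 0], [0, 0, 0], 255], [[0.0211, 0.0272, 0], [0, 0, 0], 255], [[0.0211, 0.0272, 0], [0, 0, 0], 255], [[0.0211, 0.0272, 0], [0, 0, 0], 255], [[0.0211, 0.0272, 0], [0, 0, 0], 255], [[0.0211, 0.0272, 0], [0, 0, 0], 255]]'

```text
time_s: 43.28
tcp_pos: [0.5281, -0.3392, 0.4211]
eef_rot: [180.0, 0.1, -41.8]
contact_force: [0.4, 0.1, -1.5]
gripper_width: 0.0279
```

>>> carry_out --plan '[[[0.0211, 0.0272, 0], [0, 0, 0], 255], [[0.0211, 0.0272, 0], [0, 0, 0], 255], [[0.0105, 0.0136, 0], [0, 0, 0], 255], [[0, 0, 0], [0, 0, 0], 255], [[0, 0, 0], [0, 0, 0], 255], [[0, 0, 0], [0, 0, 0], 255], [[0, 0, 0], [0, 0, 0], 255]]'

```text
time_s: 43.87
tcp_pos: [0.5228, -0.4226, 0.4219]
eef_rot: [180.0, 0.0, -41.8]
contact_force: [0.3, -0.2, -0.5]
gripper_width: 0.0278
```

```bash
python3 - <<'E'
from h import *
go(.5225,-.4239,.279,-41.84)
im=crop("scene",(190,160,330,265),5.5,"o2.png")
crop("top",(165,145,365,245),4,"x2.png")
A=cv2.imread("pics/o2.png");B=cv2.imread("pics/x2.png");w=760
B=cv2.resize(B,(560,280));A=cv2.resize(A,(400,300));o=np.zeros((590,560,3),np.uint8);o[:300,:400]=A;o[305:585,:560]=B;cv2.imwrite("pics/o3.png",o)
E
```

```text
t 43.87 pos [ 0.5228 -0.4226  0.4219] rot [ 1.800e+02  4.000e-02 -4.179e+01] w 0.0278 F [ 0.3 -0.2 -0.5] q1,q6 [-22.4  70.6]
  shift [0.0008 0.0012 0.1429] len 0.143 turnz 0.05
```

>>> carry_out --plan '[[[0.0008, 0.0012, 0.015], [0, 0, 0], 255], [[0, 0, 0.025], [0, 0, 0], 255], [[0, 0, 0.025], [0, 0, 0], 255], [[0, 0, 0.02], [0, 0, 0], 255], [[0, 0, 0.01], [0, 0, 0], 255], [[0, 0, 0.006], [0, 0, 0], 255], [[0, 0, 0.006], [0, 0, 0], 255], [[0, 0, 0.006], [0, 0, 0], 255], [[0, 0, 0], [0, 0, 0], 255]]'

```text
time_s: 44.72
tcp_pos: [0.5225, -0.4247, 0.3088]
eef_rot: [-180.0, 0.0, -41.8]
contact_force: [0.4, 0.7, -0.8]
gripper_width: 0.0278
```

>>> carry_out --plan '[[[0, 0, 0.008], [0, 0, 0], 255], [[0, 0, 0.008], [0, 0, 0], 255], [[0, 0, 0.007], [0, 0, 0], 255], [[0, 0, 0.004], [0, 0, 0], 255], [[0, 0, 0.002], [0, 0, 0], 255], [[0, 0, 0], [0, 0, 0], 255], [[0, 0, 0], [0, 0, 0], 255]]'

```text
time_s: 45.3
tcp_pos: [0.5226, -0.4249, 0.2802]
eef_rot: [180.0, -0.0, -41.8]
contact_force: [-0.6, 0.0, -0.8]
gripper_width: 0.028
```

```bash
python3 - <<'E'
from h import *
go(.5225,-.4239,.278,-41.84)
print(r.get_state()["moment"])
E
```

```text
t 45.3 pos [ 0.5226 -0.4249  0.2802] rot [179.99  -0.   -41.83] w 0.028 F [-0.6  0.  -0.8] q1,q6 [-22.6  70.7]
  shift [-0.0007 -0.0007  0.0022] len 0.002 turnz 0.01
[-0.07067323  0.16505262  0.00173652]
```

>>> carry_out --plan '[[[-0.0007, -0.0007, 0.0015], [0, 0, 0], 255], [[0, 0, 0.0005], [0, 0, 0], 255], [[0, 0, 0], [0, 0, 0], 255], [[0, 0, 0], [0, 0, 0], 0], [[0, 0, 0], [0, 0, 0], 0], [[0, 0, 0], [0, 0, 0], 0], [[0, 0, 0], [0, 0, 0], 0], [[0, 0, 0], [0, 0, 0], 0], [[0, 0, 0], [0, 0, 0], 0], [[0, 0, 0], [0, 0, 0], 0], [[0, 0, 0], [0, 0, 0], 0]]'

```text
time_s: 46.22
tcp_pos: [0.5224, -0.4238, 0.2782]
eef_rot: [-180.0, 0.0, -41.8]
contact_force: [-0.1, -0.3, 0.3]
gripper_width: 0.0757
```

>>> carry_out --plan '[[[0, 0, -0.01], [0, 0, 0], 0], [[0, 0, -0.02], [0, 0, 0], 0], [[0, 0, -0.03], [0, 0, 0], 0], [[0, 0, -0.03], [0, 0, 0], 0], [[0, 0, -0.03], [0, 0, 0], 0], [[0, 0, -0.02], [0, 0, 0], 0], [[-0.035, 0.018, 0], [0, 0, 0], 0], [[-0.035, 0.018, 0], [0, 0, 0], 0], [[-0.035, 0.018, 0], [0, 0, 0], 0], [[-0.035, 0.018, 0], [0, 0, 0], 0], [[0, 0, 0], [0, 0, 0], 0]]'

```text
time_s: 47.13
tcp_pos: [0.3642, -0.3823, 0.4197]
eef_rot: [-180.0, 0.0, -41.9]
contact_force: [-0.5, 1.0, -1.0]
gripper_width: 0.088
```

```bash
python3 - <<'E'
from h import *
go(.5225,-.4239,.278,-41.84)
S=crop("scene",(95,150,355,340),1,"q.png");T=r.capture("top")
rs=lambda I,b,s:cv2.resize(I[b[1]:b[3],b[0]:b[2],::-1],None,fx=s,fy=s,interpolation=cv2.INTER_CUBIC)
im=r.capture("scene")
A=rs(im,(95,150,155,335),3.2);  # dowel
A=rs(im,(95,255,155,335),3.6);B=rs(im,(195,155,355,250),3.6)
C=rs(T,(165,145,365,240),3);
o=np.zeros((600,800,3),np.uint8);o[:len(A),:A.shape[1]]=A;o[:len(B),220:220+B.shape[1]]=B[:, :580];
C=cv2.resize(C,(520,247));o[350:597,:520]=C
D=rs(T,(360,165,420,215),4.4);o[350:350+len(D),530:530+D.shape[1]]=D
cv2.imwrite("pics/fin.png",o)
E
```

```text
t 47.13 pos [ 0.3642 -0.3823  0.4197] rot [-179.95    0.    -41.92] w 0.088 F [-0.5  1.  -1. ] q1,q6 [-25.1  73.2]
  shift [ 0.1456 -0.0747  0.1417] len 0.216 turnz -0.08
```

View pics/fin.png

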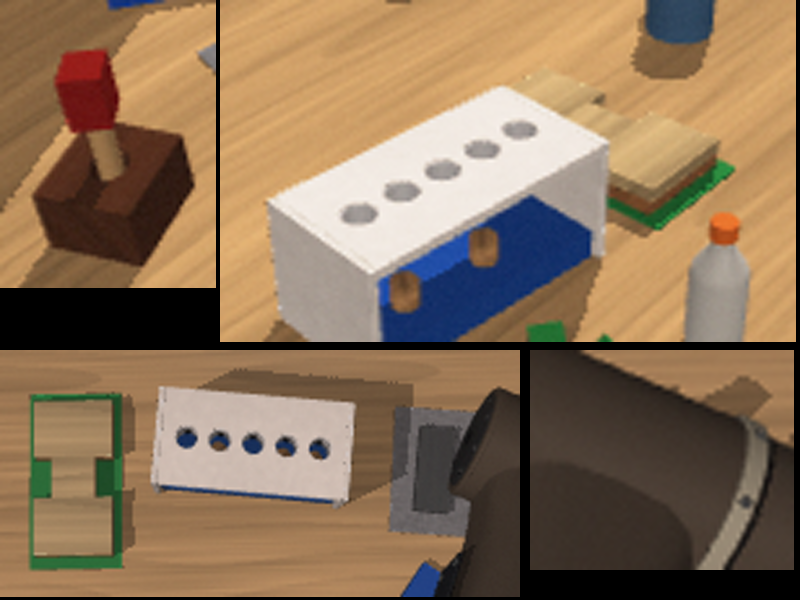

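```bash
python3 - <<'E'
from h import *
st=np.array([.5548,.0122]);a=np.radians(-5.6);im=r.capture("top")
for i,y in ((1,-.088),(2,-.044),(3,0),(4,.044),(5,.088)):
    c=st+[-np.sin(a)*y,np.cos(a)*y]
    q=lambda z:((proj("scene",[c[0],c[1],z])[0]-[195,155])*3.6+[220,0]).round().tolist()
    p=proj("top",[c[0],c[1],.12])[0].round().astype(int)
    print(i,"floor-core mid",q(.017),"stuck mid",q(.085),"top px z.03",proj("top",[c[0],c[1],.03])[0].round(1),"hole",p)
    for v in range(p[1]-4,p[1]+6): print("   ",v,["%d,%d,%d"%tuple(im[v,u]) for u in range(p[0]-3,p[0]+4)]) if i in(1,3) else 0
E
```

```text
1 floor-core mid [365.0, 316.0] stuck mid [360.0, 249.0] top px z.03 [285.4 186. ] hole [288 182]
    178 ['209,191,180', '210,191,181', '180,166,159', '182,168,160', '193,177,168', '205,188,177', '209,190,180']
    179 ['179,166,160', '130,121,119', '95,89,86', '104,98,96', '140,131,128', '181,169,163', '193,178,167']
    180 ['77,72,71', '52,48,47', '18,18,17', '40,36,35', '131,122,119', '133,125,123', '168,157,152']
    181 ['53,64,84', '21,38,70', '21,33,53', '36,42,50', '88,83,82', '134,126,124', '121,114,110']
    182 ['24,47,90', '23,47,90', '25,48,90', '22,46,88', '55,65,85', '88,82,81', '138,128,127']
    183 ['40,52,77', '39,51,77', '24,47,90', '22,46,88', '25,48,90', '56,64,84', '134,126,122']
    184 ['99,70,47', '95,67,46', '65,55,51', '25,47,90', '26,48,89', '55,63,83', '110,103,101']
    185 ['97,71,48', '86,62,42', '77,56,40', '54,56,66', '25,48,90', '44,59,88', '143,133,131']
    186 ['169,151,138', '87,68,53', '84,61,41', '92,67,46', '26,41,70', '115,112,120', '202,185,177']
    187 ['211,193,182', '203,187,177', '198,182,173', '169,150,139', '195,180,173', '206,188
[... 725 characters left out ...]
']
    181 ['23,47,89', '24,47,89', '23,46,89', '23,46,89', '26,48,90', '25,48,89', '57,64,84']
    182 ['23,47,89', '23,46,89', '23,47,89', '23,46,89', '25,48,91', '23,46,89', '46,59,88']
    183 ['68,77,97', '24,47,89', '22,47,89', '24,47,89', '24,47,89', '27,49,90', '101,105,124']
    184 ['197,180,173', '109,109,115', '53,69,100', '24,47,89', '33,48,79', '107,111,128', '201,186,177']
    185 ['204,186,175', '201,185,174', '183,168,159', '196,180,172', '200,185,175', '207,189,179', '207,189,179']
4 floor-core mid [481.0, 247.0] stuck mid [480.0, 183.0] top px z.03 [249.1 183.4] hole [249 179]
5 floor-core mid [517.0, 226.0] stuck mid [517.0, 163.0] top px z.03 [237.1 182.5] hole [237 179]
```

Cores 2 and 4 stand on the tray floor exactly where projected. Core 1 is hidden by the side panel in the scene view, but the top camera sees it through sleeve 1 at floor height with blue tray beside it. The board stack is centred on the mat once the viewing angle is allowed for. Handing in.

```bash
python3 -c "
from plant import r
print(r.close_job())"
```

```text
the job is handed in; nothing more can be done
None
```

The job is finished and handed in at about 47 s of robot time; the hand-in reports no verdict.

**What I did:**
- I laid the steel weight flat on the grey pad.
- I laid board_b on the green mat, with the plywood board_a squarely on top of it.
- I pushed out the cores in sleeves 1, 2 and 4 with the dowel; sleeves 3 and 5 were empty. The wrist read about 5 to 6 N while pushing.
- I stood the dowel back upright in its block.
- I did not approach the pot, bottle or mug.

**Last checks:**
- **Sleeves:** tray or a fallen core can be seen through all five. Cores 2 and 4 are on the tray floor directly below their sleeves. Core 1 is hidden behind the side panel in the scene view and was confirmed only through sleeve 1 from above.
- **Boards:** the stack is centred on the mat to about 1 mm after allowing for the viewing angle.
- **Weight:** it looks centred and square on the pad, but one fit read 3 mm off centre sideways and 2° off the pad's angle. I put that down to pixel reading and did not re-measure it.
- **Dowel:** it looks upright in the scene view. The arm hid it in the top view, so that check failed.

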